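# Lock the seed-ball rolling pan with its linchpin

### The job

Secure the rolling pan on its spindle: pick up the linchpin that has the ring, push it through the cross hole in the square spindle until its head meets the spindle, and only then swing the ring all the way over the top of the spindle until it lies flat around it. Leave the tray, cup, brush and the plain pin where they are.

Things in the scene. Friction and masses are not known exactly. Their poses are not given: they have to be found in the camera images.
- spindle_hole (a point): Centre of the 14 mm round cross hole in the pan's fixed, upright 36 by 36 mm steel spindle, 115 mm above the table. z up; the hole runs through along this y axis, mouths 18 mm along +y and -y, enter from either side. The spindle's top is 24 mm above this point, the hub (56 mm across at its top) 36 mm below. The shallow pan is 280 mm across, its rim 68 mm above the table.
- pin_head (a point): Grip point of the loose linchpin (about 0.3 kg): on the pin's axis in its dark steel head, 17 mm above the table as it lies. x points to the tip, y across, z up. Head: 30 mm behind to 16 mm ahead of this point, 24 mm across y, 34 mm high. The round shank is 12 mm thick, 64 mm long from the head's front face, its last 10 mm tapered to 5 mm.
- pin_shank (a point): Point on the shank's axis 18 mm ahead of the head's front face (34 mm ahead of pin_head), same axes. It coincides with spindle_hole when the pin is fully home; the released pin then droops up to 0.1 rad by its play in the hole.
- ring_hinge (a point): Hinge of the linchpin's ring, on the pin's axis 22 mm behind pin_head (38 mm behind the front face). The ring turns here about the pin's y axis, through the head's sides. Same axes as pin_head.
- ring_far (a point): Point of the ring farthest from the hinge: centre of its 8 mm thick round wire, 114 mm from ring_hinge. The ring is a circle of 114 mm mean diameter (106 mm inside). This point's x points from hinge to far point, y across.
- ring (a joint): Angle of the ring, rad. 0: swung fully over, flat forward around shank and spindle, far point 12 mm beyond the pin's tip (stop). 1.57: upright above the head. 3.1: flat backward (stop). Starts leaning back at 2.2 to 2.75. Stiff hinge: about 0.5 N at the far point turns it, it stays where it is left.
- tray: Bystander: wooden tray, 120 by 170 by 25 mm, with dark seed balls. Origin under its centre.
- cup: Bystander: steel cup, 72 mm across, 75 mm high. Origin under its centre.
- brush: Bystander: hand brush lying flat. Origin on its underside.
- plain_pin: Bystander: plain headed pin without ring, 102 mm long, 12 mm thick, lying flat nearest the robot. Origin on its underside.
Things that resemble listed ones, but are neither listed nor needed, are in the scene too. What is shaped like the part that bears pin_head but purple or red is not meant.

How it is judged:
On the way, in this order (a step that is already met when the one before it is completed fails the run):
1. the linchpin is pushed through the spindle's hole, its head against the spindle, with the ring not yet swung over (distance between pin_shank and spindle_hole below 0.006 m and angle between the x axis of pin_shank and the y axis of spindle_hole, either way round below 0.15 rad and value of joint ring above 1 rad), for 0.2 s.
2. the ring is swung over the spindle and lies flat around it, the pin still home (value of joint ring below 0.15 rad and distance between pin_shank and spindle_hole below 0.006 m), for 0.2 s.
At the end, for the whole second after the job is handed in: The linchpin is through the spindle's hole, its shank point within 6 mm of the hole's centre (head against the spindle) and its axis within 0.15 rad of the hole's; the ring is swung over to within 0.15 rad of flat around the spindle (all of step 2 and angle between the x axis of pin_shank and the y axis of spindle_hole, either way round below 0.15 rad); the robot touches nothing.
It fails at once if a bystander is moved by more than 30 mm (distance of any of tray, cup, brush, plain_pin from where it was at the start of the episode above 0.03 m).
It also fails if it takes over 72 s, if anything falls off the work surface, if the arm or the gripper's body presses on something with over 40 N, if the wrist force passes 120 N, or if a joint passes its speed limit or range.

### The arm

A 6-joint arm with a two-finger parallel gripper is mounted at the origin on the work surface. World frame = base frame: x ahead of the robot, y to its left, z up, the work surface at z = 0. Lengths are in m, angles in rad, forces in N, time in s.
With the tool pointing down it reaches from about 0.375 to 0.9 m from the base axis. Payload 3.1 kg.
Tool frame: the origin (TCP) lies midway between the tips of the shut fingers; the grasp point (between the pads) lies 19 mm behind it (manip.hold_point_z is the distance from the TCP to the grasp point, in m); x points along the fingers, y is the direction in which the jaws open and shut, and the axes are right-handed (so a half turn about x gives the same grasp; the last joint's range is limited). The gripper opens to 85 mm and grips with 20 to 120 N. Pads are 22 mm wide; open, the fingers measure 114 mm over their backs; the gripper's body (76 mm by 85 mm) begins 54 mm behind the grasp point. The pads swing forward as they close: fully open they stand 13 mm farther back than shut.
Start: joints at [-0.178, 0.527, 1.433, -0, 1.181, -0.178], TCP at [0.625, 0, 0.231] pointing down, gripper open.
Joint ranges: [-3.08, 3.08], [-0.75, 2.2], [0.22, 2.44], [-1.43, 4.57], [0, 2.65], [-2.85, 2.85]. Speed limits (rad/s): [2.79, 2.79, 3.14, 3.14, 3.14, 3.14].

### API

Orientations are given as a unit quaternion [x, y, z, w].
In Python, from station import manip, snapshot gives the robot as it stands.
- The arm moves only by the tool play_rows, never from a script. Its argument "series" is a list of rows, each a list of 4 numbers: the shift along the tool's x, y, z in m, then the turn about the tool's x in degrees. In form: [[tx, ty, tz, spin], ...]. A call has 1 to 20 rows; each row is the pose to reach, as a shift and turn from the pose measured when the call began, along the tool's axes at that moment; what a row does not reach only later rows make up. A row lasts 1/10 s, in which the tool goes at most 50 mm and 8.59 degrees, less where a joint would pass 70% of its speed; a pose out of reach is approached as far as the arm can. A call with a gripper value outside its range is refused whole. "claw" is the opening in per cent of the stroke, from 0 (shut) to 100 (fully open), set as the call begins (left out, the last holds). The fingers move at their own pace and stop on an object; "force" is the grip in N (left out, the last holds). Time passes only in rows, so rows that repeat a pose let the fingers close. It gives the time, the measured TCP pose, the force and the opening at its end, in the units of the state.
- manip.sense(): the state, without advancing time (a new reading comes with each control period).
- snapshot(name): name is "scene" or "side" or "wrist"; returns a dict with "image" (480x640x3 uint8, blue, green, red), "depth" (480x640 float32, m along the optical axis (not along the pixel's ray), 0 where there is no reading), "fov_y" (degrees; the focal length in pixels is half the picture's height over the tangent of half this angle, whatever the lens; pixels are square), "cx", "cy" (the principal point, pixels), "dist" ([k1, k2, p1, p2, k3] as OpenCV has them; the pictures are not rectified), "R" (3x3) and "t" (3): a world point X has camera coordinates R X + t. Camera axes: x right, y down, z forward; pixel columns grow to the right and rows downward; lengths in m; the calibration is good to about 2 mm. A picture is of the moment at which its call begins.
- manip.sign_off(): hands the job in, once; it reports no verdict.
The state is a dict: "t": time; "q": joint angles; "qd": joint speeds; "tau": joint torques, N m; "tcp_pos": TCP position; "tool_rot": TCP orientation; "force": force on the tool from outside, world axes, zero at the start; "ft_torque": the same for the moment, N m; "finger_gap": opening from 0.0 (shut) to 1.0 (fully open).
Only numpy, scipy, OpenCV 4.12 (cv2) and the standard library are available. Lean on these libraries where they do the work, as an engineer would, in place of code of your own. Each camera call takes 0.05 s, during which the arm holds its last target.

## Working session

There is one attempt and no reset: what is moved stays moved. The work goes in short steps, Python scripts to look and compute and a tool call to move; the robot and the scene stay as the last step left them, time stands still between calls to the robot, and variables do not carry over. Pictures are saved under pics/ and viewed, and the job is handed in when it is done.

Besides the shell and the picture viewer there is one more tool, called after "Request:" as name([rows], argument=value, ...), one row to a line, values as JSON. play_rows: Moves the arm, as the interface text tells. Its arguments: {"type":"object","properties":{"series":{"type":"array","items":{"type":"array","items":{"type":"number"}}},"claw":{"type":"number"},"force":{"type":"number"}},"required":["series"]}

```bash
ls -la; mkdir -p pics
cat > h.py <<'E'
import numpy as np, cv2, pickle
from station import manip, snapshot
def snap(n,tag):
    s=snapshot(n); pickle.dump(s,open(f'pics/{tag}.pkl','wb')); cv2.imwrite(f'pics/{tag}.png',s['image']); return s
def load(tag): return pickle.load(open(f'pics/{tag}.pkl','rb'))
def K(s):
    f=240/np.tan(np.radians(s['fov_y'])/2); return np.array([[f,0,s['cx']],[0,f,s['cy']],[0,0,1]])
def cloud(s):
    h,w=s['depth'].shape
    u,v=np.meshgrid(np.arange(w),np.arange(h))
    p=cv2.undistortPoints(np.stack([u,v],-1).reshape(-1,1,2).astype(np.float64),K(s),np.array(s['dist'],float)).reshape(h,w,2)
    d=s['depth'][...,None]
    c=np.concatenate([p*d,d],-1)
    R=np.array(s['R']);t=np.array(s['t'])
    W=(c-t)@R
    W[s['depth']<=0]=np.nan
    return W
def proj(s,X):
    R=np.array(s['R']);t=np.array(s['t'])
    return cv2.projectPoints(np.atleast_2d(np.array(X,float)),cv2.Rodrigues(R)[0],t,K(s),np.array(s['dist'],float))[0].reshape(-1,2)
E
python3 - <<'E'
from h import *
for n in ['scene','side','wrist']:
    s=snap(n,n+'0'); print(n,s['fov_y'],s['dist'],-np.array(s['R']).T@np.array(s['t']))
print(manip.sense(), manip.hold_point_z)
E
```

```text
total 12
drwxr-xr-x  3 agent agent 4096 Dec  7 06:02 .
drwxr-xr-x 23 root  root  4096 Dec  7 06:02 ..
drwxr-xr-x  2 agent agent 4096 Dec  7 06:02 pics
scene 55.323095223939276 [-0.09913238  0.          0.          0.          0.        ] [1.053249   0.65846095 0.95593557]
side 45.1310793238656 [-0.04352353  0.          0.          0.          0.        ] [ 0.36069764 -1.09086626  0.81707141]
wrist 65.0003493703854 [-0.00882445  0.          0.          0.          0.        ] [0.62428763 0.07300325 0.37331475]
{'t': 0.15, 'q': array([-1.78500086e-01,  5.28318903e-01,  1.43359362e+00,  5.18922077e-06,
        1.18138977e+00, -1.78475681e-01]), 'qd': array([ 0.00124228, -0.00186396, -0.00303927, -0.00048001,  0.0014987 ,
       -0.00079454]), 'tau': array([ 1.17890530e-03, -4.42742836e+01, -1.78276026e+01, -2.15643640e-04,
        5.61750654e-03, -9.84718270e-06]), 'tcp_pos': array([6.24460959e-01, 1.28111477e-04, 2.30522254e-01]), 'tool_rot': array([ 0.49966307,  0.50049069, -0.50034976,  0.49949575]), 'force': array([-0.7137038 , -0.23479651,  0.46375792]), 'ft_torque': array([ 0.04914405,  0.01393778, -0.04449502]), 'finger_gap': 0.9979447649258659} 0.0187
```

View pics/scene0.png

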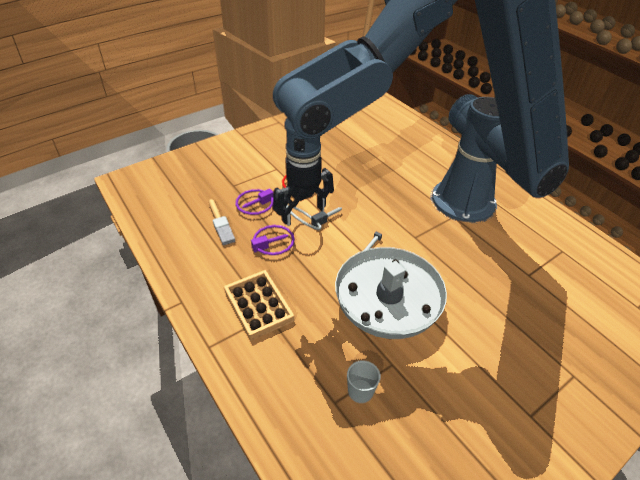

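View pics/side0.png

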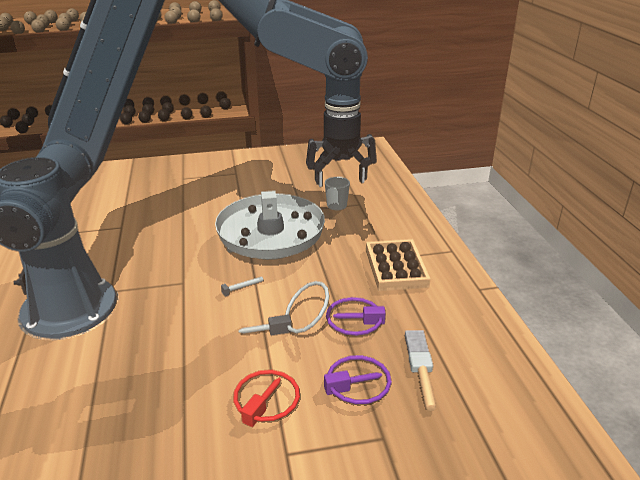

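View pics/wrist0.png

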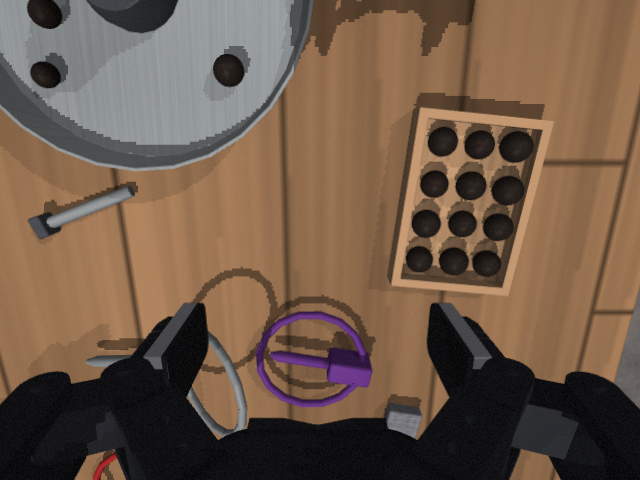

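The side view shows four linchpin-shaped parts: grey/dark-steel with ring at (279,325), purple at (374,315) and (338,382), and red at (255,405). The ringless pin at (228,288) is the plain pin. The grey one fits: dark steel head, ring leaning back. I'll confirm it in a crop and measure.

Run:
```python
from h import *
s=load('side0'); im=s['image']
a=cv2.resize(im[270:350,220:350],None,fx=5,fy=5,interpolation=cv2.INTER_CUBIC)
b=cv2.resize(im[180:260,205:335],None,fx=5,fy=5,interpolation=cv2.INTER_CUBIC)
cv2.imwrite('pics/crop1.png',a);cv2.imwrite('pics/crop2.png',b)
W=cloud(s)
for u,v in [(279,325),(243,331),(327,287),(268,195),(268,210),(228,288),(262,282)]: print(u,v,W[v,u].round(4))
```

```text
279 325 [ 0.4558 -0.1844  0.0273]
243 331 [ 0.3811 -0.1799  0.0199]
327 287 [ 0.5878 -0.0412 -0.0012]
268 195 [0.4834 0.172  0.141 ]
268 210 [0.4798 0.1571 0.107 ]
228 288 [ 0.3605 -0.0327  0.0241]
262 282 [0.441  0.0053 0.0011]
```

View pics/crop1.png

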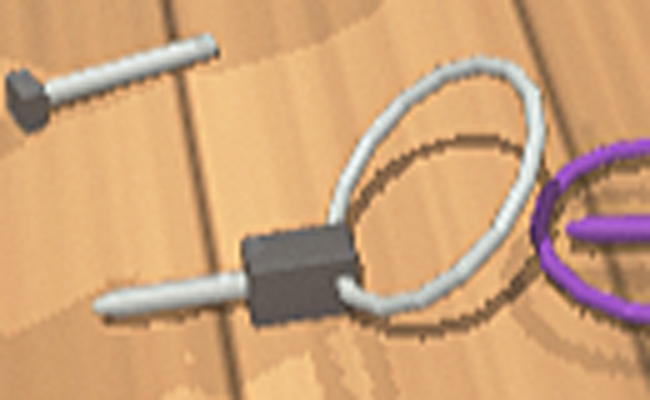

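View pics/crop2.png

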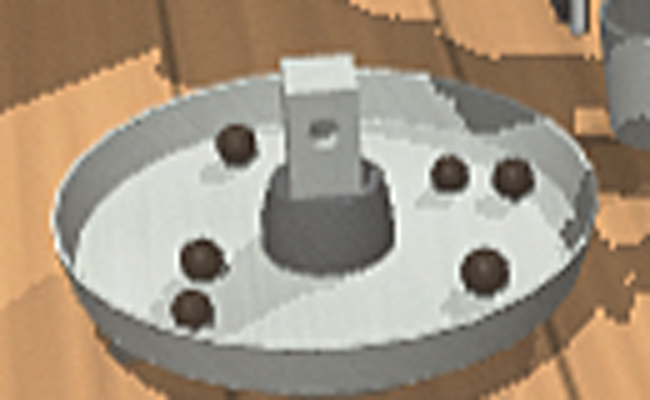

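The crop confirms it: dark steel head, silver shank with its tip at the lower left, silver ring leaning back to the right. In crop 2 the spindle's hole is visible on the face towards −y, so I'll fit both parts numerically.

Run:
```python
from h import *
for n in ['side0','scene0']:
    W=cloud(load(n)); P=W.reshape(-1,3)
    # spindle upper part
    m=(np.abs(P[:,0]-.483)<.04)&(np.abs(P[:,1]-.17)<.045)&(P[:,2]>.085)&(P[:,2]<.16)
    Q=P[m]; print(n,'spindle',len(Q), 'ztop', np.percentile(Q[:,2],[50,90,97]).round(4))
    T=Q[Q[:,2]>.134]
    if len(T)>5:
        print(' top',len(T),T.mean(0).round(4), cv2.minAreaRect(T[:,:2].astype(np.float32)*1000))
    S=Q[Q[:,2]<.132]
    print(' side rect',cv2.minAreaRect(Q[:,:2].astype(np.float32)*1000))
    # plane ransac in xy for vertical faces
    best=None;rng=np.random.default_rng(0)
    rem=S.copy()
    for k in range(2):
        best=(0,)
        for _ in range(500):
            a,b=rem[rng.choice(len(rem),2,replace=False),:2]
            d=b-a
            if np.linalg.norm(d)<.012: continue
            nn=np.array([-d[1],d[0]])/np.linalg.norm(d)
            r=np.abs((rem[:,:2]-a)@nn)<.0012
            if r.sum()>best[0]: best=(r.sum(),r)
        I=rem[best[1]]; c=I.mean(0); u,sv,vt=np.linalg.svd((I-c)[:,:2]); print('  face',len(I),c.round(4),'dir',np.degrees(np.arctan2(vt[0,1],vt[0,0])).round(2), 'z',I[:,2].min().round(3),I[:,2].max().round(3))
        rem=rem[~best[1]]
        if len(rem)<15:break
    # pin
    m=(np.abs(P[:,0]-.44)<.1)&(np.abs(P[:,1]+.185)<.05)&(P[:,2]>.010)&(P[:,2]<.15)
    Q=P[m]
    H=Q[(Q[:,2]>.029)&(Q[:,2]<.037)&(Q[:,0]<.49)]
    print(' headtop',len(H),H.mean(0).round(4),cv2.minAreaRect(H[:,:2].astype(np.float32)*1000))
    Sh=Q[(Q[:,0]<.425)&(Q[:,2]<.03)]
    c=Sh.mean(0);vt=np.linalg.svd((Sh-c)[:,:2])[2]; print(' shank',len(Sh),c.round(4),np.degrees(np.arctan2(vt[0,1],vt[0,0])),Sh[:,0].min(),Sh[:,0].max())
```

```text
side0 spindle 388 ztop [0.1223 0.1398 0.1415]
 top 127 [0.4847 0.1733 0.1389] ((484.54931640625, 175.574462890625), (44.457454681396484, 35.97295379638672), 87.73576354980469)
 side rect ((484.4150390625, 175.3014678955078), (45.08945846557617, 36.15016174316406), 87.60197448730469)
  face 83 [0.4835 0.1595 0.1074] dir -179.64 z 0.087 0.132
  face 54 [0.4857 0.1571 0.1067] dir 179.88 z 0.085 0.13
 headtop 206 [ 0.4605 -0.1773  0.0331] ((461.81207275390625, -179.14999389648438), (52.4437141418457, 83.48951721191406), 2.466092824935913)
 shank 142 [ 0.3994 -0.1783  0.02  ] -178.84773656818328 0.37102645104914395 0.4246924938570776
scene0 spindle 481 ztop [0.1274 0.1402 0.1417]
 top 198 [0.4846 0.1788 0.139 ] ((484.0196533203125, 177.6886444091797), (37.4112548828125, 37.1663818359375), 89.70932006835938)
 side rect ((484.0067443847656, 177.58563232421875), (39.78329086303711, 38.23372268676758), 87.94952392578125)
  face 116 [0.5009 0.1773 0.1081] dir 87.42 z 0.085 0.132
  face 104 [0.483  0.1949 0.1085] dir -2.68 z 0.085 0.132
 headtop 94 [ 0.4614 -0.1732  0.0339] ((461.5621032714844, -177.72935485839844), (50.3787956237793, 75.4818115234375), 4.036609172821045)
 shank 48 [ 0.4004 -0.1723  0.0206] 1.531347575913726 0.3732526617109531 0.42324220601589535
```

Request:
play_rows([
  [0.02,-0.03,0.03,-8],
  [0.04,-0.06,0.06,-16],
  [0.06,-0.09,0.09,-24],
  [0.08,-0.12,0.12,-32],
  [0.08,-0.15,0.15,-40],
  [0.08,-0.17,0.178,-48],
  [0.08,-0.17,0.178,-56],
  [0.08,-0.17,0.178,-64],
  [0.08,-0.17,0.178,-72],
  [0.08,-0.17,0.178,-80],
  [0.08,-0.17,0.178,-88],
  [0.08,-0.17,0.178,-89],
  [0.08,-0.17,0.178,-89],
], claw=100, force=60)

```text
t: 1.45
tcp_pos: [0.4543, -0.1778, 0.1507]
tool_rot: [0.007, 0.708, -0.007, 0.706]
force: [0.3, -0.2, -0.0]
finger_gap: 1.001
```

```bash
cat >> h.py <<'E'
from scipy.spatial.transform import Rotation as Ro
def st():
    m=manip.sense(); R=Ro.from_quat(m['tool_rot']).as_matrix()
    print('t',round(m['t'],2),'tcp',m['tcp_pos'].round(4),'xax',R[:,0].round(3),'yax',R[:,1].round(4),'zax',R[:,2].round(3),'q',m['q'].round(2),'F',m['force'].round(1),'gap',round(m['finger_gap'],3)); return m,R
E
python3 - <<'E'
from h import *
st(); s=snap('wrist','w1'); print(-np.array(s['R']).T@np.array(s['t']),s['R'])
W=cloud(s)
for z in [.1]:
    P=W.reshape(-1,3); H=P[(P[:,2]>.0325)&(P[:,2]<.0365)&(abs(P[:,0]-.46)<.04)&(abs(P[:,1]+.178)<.03)]
    print(len(H),H.mean(0),cv2.minAreaRect(H[:,:2].astype(np.float32)*1000))
    Sh=P[(P[:,0]<.43)&(P[:,0]>.365)&(abs(P[:,1]+.178)<.015)&(P[:,2]>.018)&(P[:,2]<.026)]
    c=Sh.mean(0);vt=np.linalg.svd((Sh-c)[:,:2])[2]; print(' shank',len(Sh),c.round(4),np.degrees(np.arctan2(vt[0,1],vt[0,0])),Sh[:,0].min(),Sh[:,0].max())
E
```

```text
t 1.45 tcp [ 0.4543 -0.1778  0.1507] xax [-0.002  0.    -1.   ] yax [1.980e-02 9.998e-01 4.000e-04] zax [ 1.    -0.02  -0.002] q [-0.6   0.47  1.85 -0.    0.82 -2.15] F [ 0.3 -0.2 -0. ] gap 1.001
[ 0.38042441 -0.1772784   0.2936918 ] [[ 1.99185063e-02  9.99801605e-01  6.50686525e-05]
 [ 9.57249291e-01 -1.90895443e-02  2.88633650e-01]
 [ 2.88577628e-01 -5.68686425e-03 -9.57439613e-01]]
1846 [ 0.45555159 -0.17325598  0.03411062] ((456.169677734375, -173.31199645996094), (45.24374771118164, 23.54035758972168), 2.697986602783203)
 shank 1324 [ 0.4008 -0.1754  0.0218] 2.2045911721232128 0.37076026346259416 0.4299260838922215
```

View pics/w1.png

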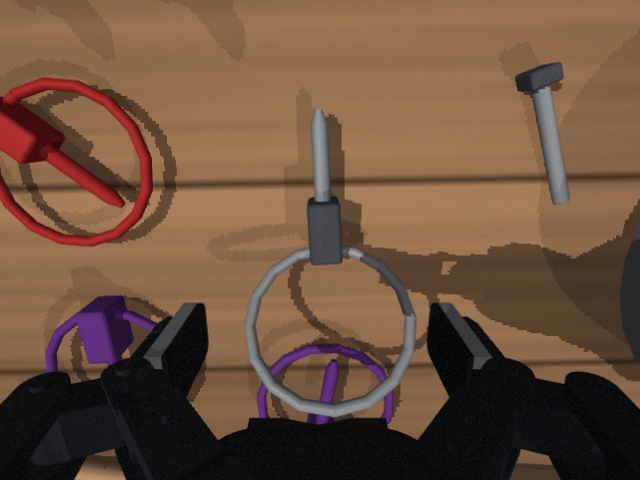

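Wrist view: linchpin tip at (319,110), head at (324,230), ring out to (330,410). Before descending I'll check the corridor the fingers will sweep.

Run:
```python
from h import *
for n in ['w1','side0']:
    P=cloud(load(n)).reshape(-1,3)
    m=(abs(P[:,0]-.4495)<.025)&(abs(P[:,1]+.174)<.075)&(P[:,2]>.008)&(P[:,2]<.12)
    Q=P[m]; h,e=np.histogram(Q[:,1],bins=np.arange(-.25,-.095,.01)); print(n,list(zip(e[:-1].round(3),h)))
P=cloud(load('w1')).reshape(-1,3)
# ring fit
m=(abs(P[:,0]-.52)<.06)&(abs(P[:,1]+.174)<.07)&(P[:,2]>.02)&(P[:,2]<.16)&(P[:,0]>.482)
Q=P[m];print(len(Q),Q[:,2].max(),Q[:,0].max()); a=np.polyfit(Q[:,0],Q[:,2],1);print(a,np.degrees(np.arctan(a[0])))
```

```text
w1 [(np.float64(-0.25), np.int64(0)), (np.float64(-0.24), np.int64(0)), (np.float64(-0.23), np.int64(0)), (np.float64(-0.22), np.int64(0)), (np.float64(-0.21), np.int64(1)), (np.float64(-0.2), np.int64(58)), (np.float64(-0.19), np.int64(481)), (np.float64(-0.18), np.int64(988)), (np.float64(-0.17), np.int64(734)), (np.float64(-0.16), np.int64(106)), (np.float64(-0.15), np.int64(61)), (np.float64(-0.14), np.int64(0)), (np.float64(-0.13), np.int64(0)), (np.float64(-0.12), np.int64(0)), (np.float64(-0.11), np.int64(0))]
side0 [(np.float64(-0.25), np.int64(0)), (np.float64(-0.24), np.int64(0)), (np.float64(-0.23), np.int64(0)), (np.float64(-0.22), np.int64(0)), (np.float64(-0.21), np.int64(0)), (np.float64(-0.2), np.int64(2)), (np.float64(-0.19), np.int64(210)), (np.float64(-0.18), np.int64(90)), (np.float64(-0.17), np.int64(47)), (np.float64(-0.16), np.int64(1)), (np.float64(-0.15), np.int64(2)), (np.float64(-0.14), np.int64(0)), (np.float64(-0.13), np.int64(0)), (np.float64(-0.12), np.int64(0)), (np.float64(-0.11), np.int64(0))]
5566 0.0984042299412422 0.5799991241129441
[ 0.26903706 -0.07844279] 15.058139170564505
```

Request:
play_rows([
  [0.03,0.004,-0.0046,-3.5],
  [0.06,0.004,-0.0046,-3.5],
  [0.09,0.004,-0.0046,-3.5],
  [0.115,0.004,-0.0046,-3.5],
  [0.13,0.004,-0.0046,-3.5],
  [0.14,0.004,-0.0046,-3.5],
  [0.1475,0.004,-0.0046,-3.5],
  [0.1475,0.004,-0.0046,-3.5],
  [0.1475,0.004,-0.0046,-3.5],
], claw=70)

```text
t: 2.4
tcp_pos: [0.4498, -0.1739, 0.0036]
tool_rot: [-0.015, 0.707, 0.014, 0.707]
force: [0.3, -0.4, -0.7]
finger_gap: 0.695
```

Run:
```python
from h import *
st(); snap('wrist','w2');s=snap('side','s2')
cv2.imwrite('pics/s2c.png',cv2.resize(s['image'][220:360,200:360],None,fx=4,fy=4))
```

```text
t 2.4 tcp [ 0.4498 -0.1739  0.0036] xax [-0.001 -0.    -1.   ] yax [-0.041   0.9992 -0.    ] zax [ 0.999  0.041 -0.001] q [-0.6   0.75  1.94 -0.    0.45 -2.21] F [ 0.3 -0.4 -0.7] gap 0.695
```

View pics/w2.png

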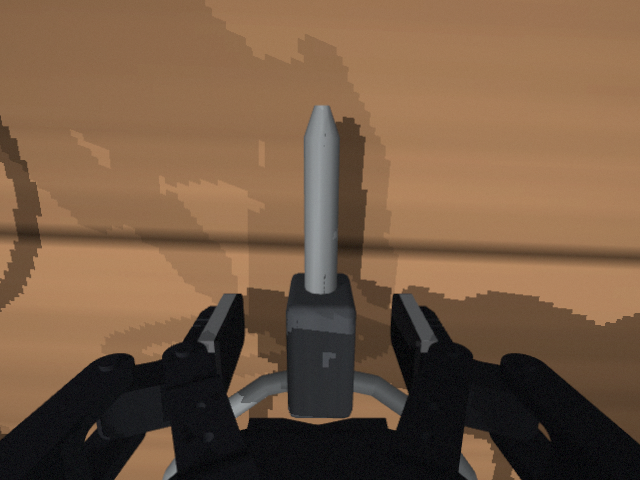

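View pics/s2c.png

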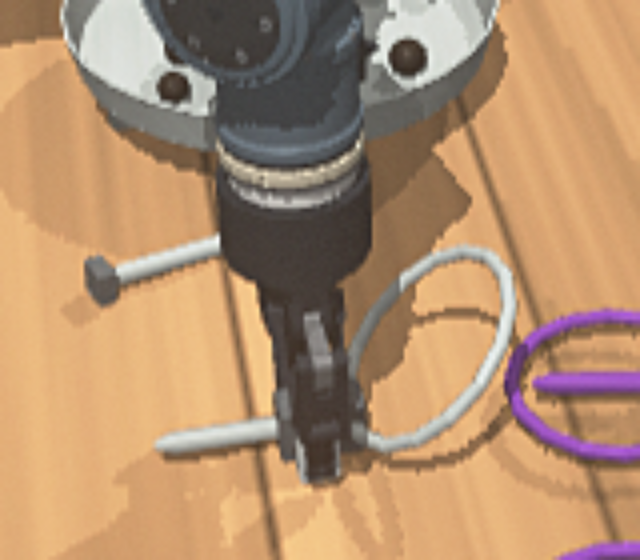

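The head (320,350) is centred and parallel between the pads (230,330)/(405,330), and the ring is clear. Closing and lifting.

Request:
play_rows([
  [0,0,0,0],
  [0,0,0,0],
  [0,0,0,0],
  [0,0,0,0],
  [0,0,0,0],
  [0,0,0,0],
  [0,0,0,0],
  [0,0,0,0],
], claw=0, force=80)

```text
t: 3.3
tcp_pos: [0.4502, -0.174, 0.0047]
tool_rot: [-0.015, 0.707, 0.014, 0.707]
force: [-0.4, 1.0, 4.6]
finger_gap: 0.269
```

Request:
play_rows([
  [-0.01,0,0,0],
  [-0.03,0,0,0],
  [-0.06,0,0,0],
  [-0.09,0,0,0],
  [-0.12,0,0,0],
  [-0.15,0,0,0],
  [-0.18,0,0,0],
  [-0.18,0,0,0],
])

```text
t: 4.1
tcp_pos: [0.4518, -0.1749, 0.1884]
tool_rot: [-0.017, 0.704, 0.013, 0.709]
force: [0.7, -1.1, -3.6]
finger_gap: 0.266
```

Run:
```python
from h import *
st(); s=snap('wrist','w3')
```

```text
t 4.1 tcp [ 0.4518 -0.1749  0.1884] xax [ 0.007 -0.006 -1.   ] yax [-0.0415  0.9991 -0.0059] zax [0.999 0.041 0.007] q [-0.6   0.4   1.83 -0.    0.9  -2.21] F [ 0.7 -1.1 -3.6] gap 0.266
```

View pics/w3.png

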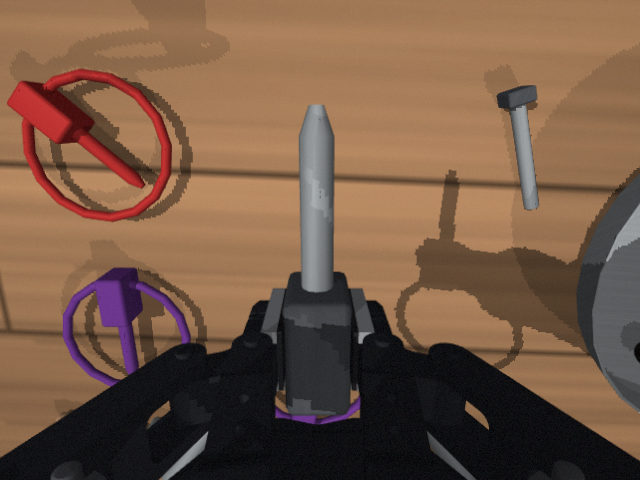

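```bash
cat >> h.py <<'E'
from scipy.optimize import least_squares
def pinfit(s,m,R,show=True):
    """fit shank cylinder axis in tool frame; returns y,x(tool) at z=-34.. , slopes"""
    W=cloud(s); L=(W-m['tcp_pos'])@R
    u=L.reshape(-1,3)
    k=(u[:,2]<-.024)&(u[:,2]>-.066)&(abs(u[:,1])<.014)&(abs(u[:,0]+.019)<.02)
    P=u[k]
    def axis(p,z): return p[0]+p[1]*(z+.034), p[2]+p[3]*(z+.034)
    def res(p):
        x,y=axis(p,P[:,2]); return np.hypot(P[:,0]-x,P[:,1]-y)-.006
    r=least_squares(res,[-.015,0,0,0],loss='soft_l1',f_scale=.0005)
    p=r.x
    # tip: min z along axis
    x,y=axis(p,u[:,2]); t=u[(np.hypot(u[:,0]-x,u[:,1]-y)<.0065)&(u[:,2]<-.03)&(u[:,2]>-.12)]
    tip=np.percentile(t[:,2],.5)
    if show: print('n',len(P),'rms',np.sqrt(np.mean(r.fun**2)).round(5),'axis@z=-34mm tool x,y',p[0].round(4),p[2].round(4),'slopes dx/dz,dy/dz',p[1].round(4),p[3].round(4),'tip z',tip.round(4),'front-face?',)
    # world
    X0=m['tcp_pos']+R@np.array([p[0],p[2],-.034]); d=R@np.array([-p[1],-p[3],-1]); d/=np.linalg.norm(d)
    T=m['tcp_pos']+R@np.array([p[0]+p[1]*(tip+.034),p[2]+p[3]*(tip+.034),tip])
    if show: print('axis dir world',d.round(4),'tip',T.round(4),'shank pt(46 behind tip)',(T-.046*d).round(4),'head pt',(T-.08*d).round(4))
    return p,tip,d,T
E
python3 - <<'E'
from h import *
m,R=st(); s=load('w3'); pinfit(s,m,R)
L=((cloud(s)-m['tcp_pos'])@R).reshape(-1,3)
H=L[(abs(L[:,1])<.008)&(L[:,0]<-.025)&(L[:,0]>-.06)&(abs(L[:,2])<.04)]
print(len(H),'head top tool x',np.percentile(H[:,0],[5,50,95]).round(4),'z range',H[:,2].min(),H[:,2].max())
E
```

```text
t 4.15 tcp [ 0.4507 -0.1741  0.1864] xax [ 0.004 -0.003 -1.   ] yax [-0.0414  0.9991 -0.0035] zax [0.999 0.041 0.004] q [-0.6   0.4   1.83 -0.    0.9  -2.21] F [-0.  -0.4 -4.6] gap 0.262
n 4096 rms 0.0005 axis@z=-34mm tool x,y -0.0143 -0.0017 slopes dx/dz,dy/dz -0.0012 0.0061 tip z -0.0786 front-face?
axis dir world [-0.9989 -0.0476 -0.0047] tip [ 0.3722 -0.1793  0.2004] shank pt(46 behind tip) [ 0.4182 -0.1771  0.2006] head pt [ 0.4521 -0.1755  0.2007]
5360 head top tool x [-0.0324 -0.0315 -0.029 ] z range -0.01617775439219435 0.030276638917865684
```

Request:
play_rows([
  [-0.014,0.02,0.004,8],
  [-0.014,0.04,0.008,16],
  [-0.014,0.06,0.012,24],
  [-0.014,0.08,0.016,32],
  [-0.014,0.1,0.02,40],
  [-0.014,0.12,0.024,48],
  [-0.014,0.14,0.028,56],
  [-0.014,0.16,0.033,64],
  [-0.014,0.18,0.037,72],
  [-0.014,0.195,0.04,80],
  [-0.014,0.2025,0.0414,88],
  [-0.014,0.2025,0.0414,94.5],
  [-0.014,0.2025,0.0414,94.5],
  [-0.014,0.2025,0.0414,94.5],
  [-0.014,0.2025,0.0414,94.5],
])

```text
t: 5.65
tcp_pos: [0.483, 0.0298, 0.1991]
tool_rot: [-0.509, -0.49, 0.509, -0.492]
force: [0.6, -1.4, -3.1]
finger_gap: 0.269
```

Run:
```python
from h import *
m,R=st(); s=snap('wrist','w4'); pinfit(s,m,R); snap('side','s4'); snap('scene','sc4')
for n in ['w4','s4','sc4']:
    P=cloud(load(n)).reshape(-1,3)
    T=P[(abs(P[:,2]-.139)<.003)&(abs(P[:,0]-.484)<.03)&(abs(P[:,1]-.177)<.03)]
    print(n,len(T)); 
    if len(T)>20: print(T.mean(0).round(4),cv2.minAreaRect(T[:,:2].astype(np.float32)*1000))
```

```text
t 5.65 tcp [0.483  0.0298 0.1991] xax [ 0.002 -0.003 -1.   ] yax [ 0.9993 -0.036   0.0021] zax [-0.036 -0.999  0.003] q [-0.17  0.39  1.82 -0.    0.94 -0.13] F [ 0.6 -1.4 -3.1] gap 0.269
n 4100 rms 0.0005 axis@z=-34mm tool x,y -0.0124 -0.0003 slopes dx/dz,dy/dz 0.0018 0.005 tip z -0.0784 front-face?
axis dir world [ 0.031   0.9995 -0.0012] tip [0.4853 0.1083 0.2114] shank pt(46 behind tip) [0.4839 0.0623 0.2115] head pt [0.4828 0.0283 0.2115]
w4 191
[0.4837 0.1588 0.1379] ((482.61669921875, 158.8490753173828), (1.021104097366333, 35.80598449707031), 88.03734588623047)
s4 15
sc4 176
[0.4839 0.1782 0.1392] ((483.42803955078125, 177.93954467773438), (38.81945037841797, 36.673805236816406), 87.73521423339844)
```

View pics/w4.png

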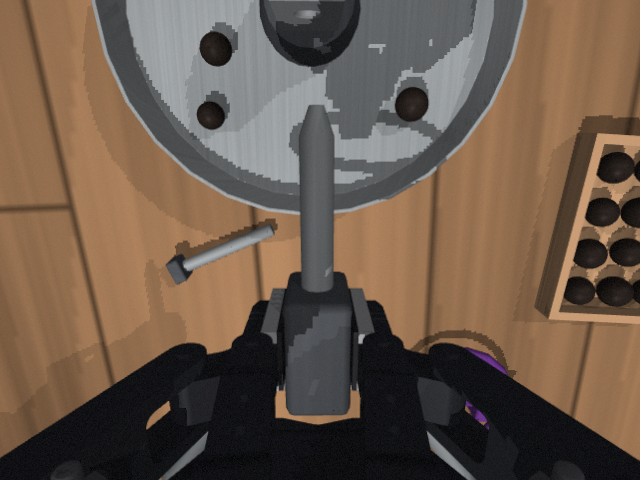

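View pics/s4.png

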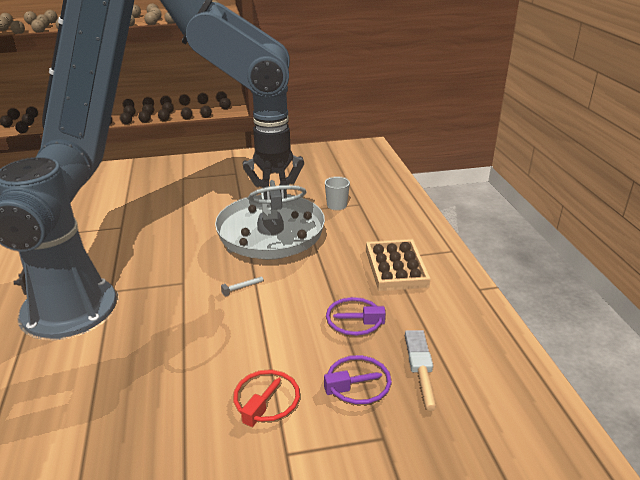

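Request:
play_rows([
  [-0.02,-0.02,-0.02,0],
  [-0.04,-0.04,-0.04,0],
  [-0.06,-0.052,-0.048,0],
  [-0.06,-0.052,-0.048,0],
  [-0.06,-0.052,-0.048,0],
  [-0.06,-0.052,-0.048,0],
  [-0.06,-0.052,-0.048,0],
])

```text
t: 6.5
tcp_pos: [0.4332, 0.0793, 0.2585]
tool_rot: [-0.509, -0.489, 0.51, -0.492]
force: [-0.9, 0.0, -4.1]
finger_gap: 0.269
```

Run:
```python
from h import *
m,R=st(); s=snap('wrist','w5'); pinfit(s,m,R)
P=cloud(s).reshape(-1,3)
T=P[(abs(P[:,2]-.139)<.005)&(abs(P[:,0]-.484)<.03)&(abs(P[:,1]-.177)<.03)]
print(len(T)); print(T.mean(0).round(4),np.median(T[:,2]),cv2.minAreaRect(T[:,:2].astype(np.float32)*1000))
L=(T-m['tcp_pos'])@R
print('tool frame spindle top',cv2.minAreaRect(L[:,1:].astype(np.float32)*1000),np.median(L[:,0]))
```

```text
t 6.5 tcp [0.4332 0.0793 0.2585] xax [ 0.002 -0.003 -1.   ] yax [ 0.9993 -0.0377  0.0019] zax [-0.038 -0.999  0.003] q [-0.07  0.24  1.84 -0.    1.06 -0.03] F [-0.9  0.  -4.1] gap 0.269
n 4091 rms 0.0005 axis@z=-34mm tool x,y -0.0124 -0.0003 slopes dx/dz,dy/dz 0.001 0.0051 tip z -0.0784 front-face?
axis dir world [ 0.0326  0.9995 -0.0022] tip [0.4357 0.1577 0.2707] shank pt(46 behind tip) [0.4342 0.1118 0.2708] head pt [0.4331 0.0778 0.2709]
3339
[0.4831 0.1769 0.1393] 0.13929939318747278 ((483.71563720703125, 176.5540008544922), (36.08986282348633, 36.54026794433594), 87.27970123291016)
tool frame spindle top ((46.56770324707031, -99.47093200683594), (36.54631423950195, 36.0736198425293), 0.5875927209854126) 0.11894228407229082
```

View pics/w5.png

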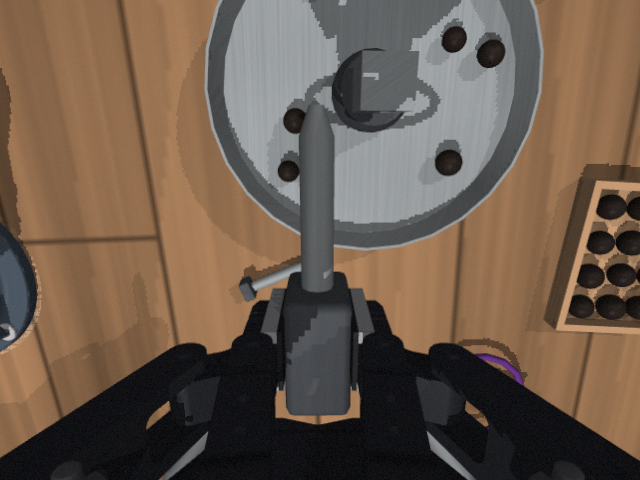

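Request:
play_rows([
  [0.0,0.025,0.0064,0.85],
  [0.02,0.0455,0.0064,0.85],
  [0.045,0.0455,0.0064,0.85],
  [0.075,0.0455,0.0064,0.85],
  [0.105,0.0455,0.0064,0.85],
  [0.13,0.0455,0.0064,0.85],
  [0.145,0.0455,0.0064,0.85],
  [0.1556,0.0455,0.0064,0.85],
  [0.1556,0.0455,0.0064,0.85],
  [0.1556,0.0455,0.0064,0.85],
  [0.1556,0.0455,0.0064,0.85],
])

```text
t: 7.65
tcp_pos: [0.4796, 0.0706, 0.1037]
tool_rot: [0.513, 0.485, -0.513, 0.488]
force: [0.6, -0.0, -4.4]
finger_gap: 0.262
```

```bash
cat > chk.py <<'E'
from h import *
import sys
tag=sys.argv[1]
m,R=st(); s=snap('wrist','w'+tag); p,tip,d,T=pinfit(s,m,R)
C=np.array([.4837,.1766,.1153]); a=np.array([.0475,.9989,0.])
b=np.array([a[1],-a[0],0])
print('tip rel hole: along',((T-C)@a).round(4),'right',((T-C)@b).round(4),'up',(T-C)[2].round(4),'ang lateral/up deg',np.degrees(d@b).round(2),np.degrees(d[2]).round(2))
s2=snap('side','s'+tag)
cv2.imwrite(f'pics/s{tag}c.png',cv2.resize(s2['image'][150:270,190:350],None,fx=5,fy=5,interpolation=cv2.INTER_CUBIC))
E
python3 chk.py 6
```

```text
t 7.65 tcp [0.4796 0.0706 0.1037] xax [ 0.004 -0.003 -1.   ] yax [ 0.9986 -0.0526  0.0039] zax [-0.053 -0.999  0.003] q [-0.08  0.55  1.9  -0.    0.69 -0.03] F [ 0.6 -0.  -4.4] gap 0.262
n 4088 rms 0.00049 axis@z=-34mm tool x,y -0.0124 -0.0003 slopes dx/dz,dy/dz 0.0017 0.0044 tip z -0.0787 front-face?
axis dir world [ 0.0482  0.9988 -0.0016] tip [0.4831 0.1493 0.116 ] shank pt(46 behind tip) [0.4809 0.1034 0.116 ] head pt [0.4793 0.0694 0.1161]
tip rel hole: along -0.0273 right 0.0007 up 0.0007 ang lateral/up deg 0.04 -0.09
```

View pics/w6.png

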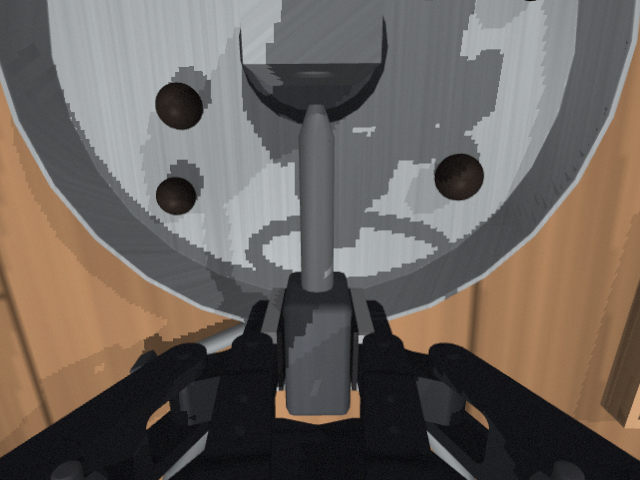

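View pics/s6c.png

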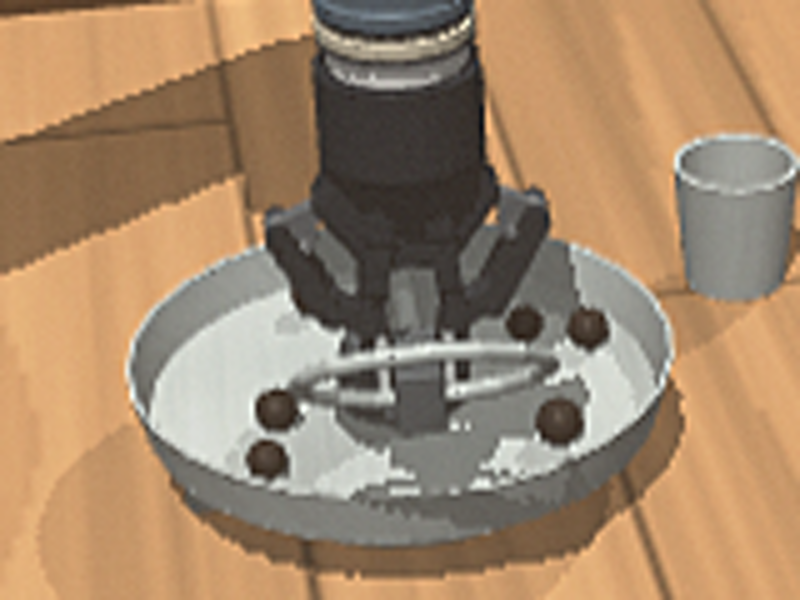

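The pin tip (316,105) is lined up with the hole (315,73), and the measured offset is 0.7 mm right and 0.7 mm up. I'll enter 25 mm with that correction.

Request:
play_rows([
  [0.0007,-0.0007,0.0,0],
  [0.0007,-0.0007,-0.004,0],
  [0.0007,-0.0007,-0.008,0],
  [0.0007,-0.0007,-0.012,0],
  [0.0007,-0.0007,-0.016,0],
  [0.0007,-0.0007,-0.02,0],
  [0.0007,-0.0007,-0.025,0],
  [0.0007,-0.0007,-0.025,0],
])

```text
t: 8.55
tcp_pos: [0.48, 0.0963, 0.103]
tool_rot: [0.513, 0.485, -0.513, 0.489]
force: [-0.3, 0.0, -4.2]
finger_gap: 0.267
```

```bash
python3 chk.py 7
```

```text
t 8.55 tcp [0.48   0.0963 0.103 ] xax [ 0.004 -0.003 -1.   ] yax [ 0.9987 -0.0516  0.0039] zax [-0.052 -0.999  0.003] q [-0.03  0.56  1.89 -0.    0.69  0.03] F [-0.3  0.  -4.2] gap 0.267
n 4819 rms 0.00349 axis@z=-34mm tool x,y -0.0144 -0.0003 slopes dx/dz,dy/dz 0.5358 0.0036 tip z -0.0875 front-face?
axis dir world [0.0405 0.882  0.4695] tip [0.4838 0.1839 0.1459] shank pt(46 behind tip) [0.482  0.1434 0.1243] head pt [0.4806 0.1134 0.1083]
tip rel hole: along 0.0073 right -0.0002 up 0.0306 ang lateral/up deg -0.08 26.9
```

View pics/w7.png

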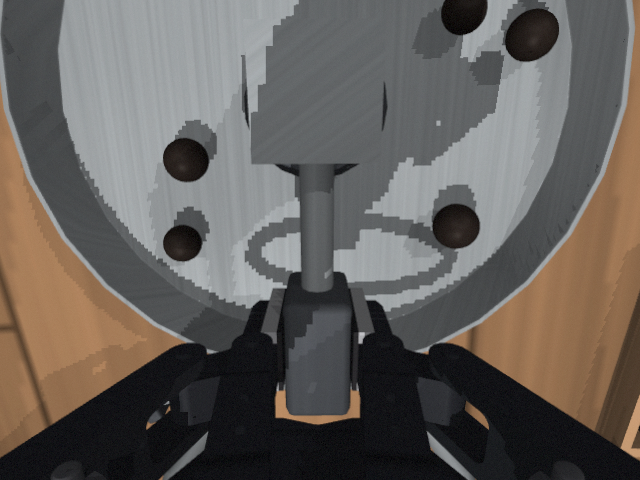

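The tip is in the hole (316,165) with no contact force beyond the weight. Continuing to near home.

Request:
play_rows([
  [0,0,-0.006,0],
  [0,0,-0.012,0],
  [0,0,-0.018,0],
  [0,-0.0001,-0.024,0],
  [0,-0.0001,-0.03,0],
  [0,-0.0002,-0.035,0],
  [0,-0.0002,-0.04,0],
  [0,-0.0002,-0.044,0],
  [0,-0.0002,-0.045,0],
  [0,-0.0002,-0.045,0],
])

```text
t: 9.65
tcp_pos: [0.4821, 0.1409, 0.1029]
tool_rot: [0.513, 0.485, -0.513, 0.489]
force: [-0.2, 0.6, -3.2]
finger_gap: 0.264
```

```bash
python3 chk.py 8
```

```text
t 9.65 tcp [0.4821 0.1409 0.1029] xax [ 0.004 -0.004 -1.   ] yax [ 0.9987 -0.0516  0.0038] zax [-0.052 -0.999  0.003] q [ 0.06  0.57  1.85 -0.01  0.72  0.12] F [-0.2  0.6 -3.2] gap 0.264
n 11582 rms 0.00501 axis@z=-34mm tool x,y -0.0378 0.0 slopes dx/dz,dy/dz -0.4823 0.007 tip z -0.0785 front-face?
axis dir world [ 0.0418  0.8983 -0.4375] tip [0.4858 0.2194 0.119 ] shank pt(46 behind tip) [0.4839 0.178  0.1391] head pt [0.4824 0.1475 0.154 ]
tip rel hole: along 0.0428 right 0.0 up 0.0037 ang lateral/up deg -0.05 -25.06
```

View pics/w8.png

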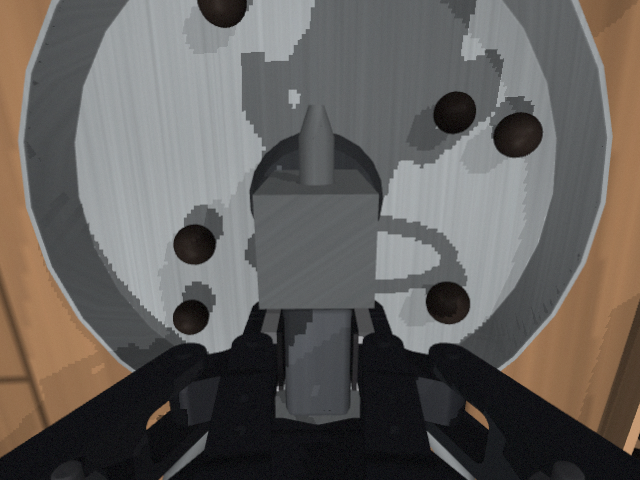

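The tip has emerged on the far side at (316,105), with about 3 mm to go. Creeping in while watching the force.

Request:
play_rows([
  [0,0,-0.001,0],
  [0,0,-0.002,0],
  [0,0,-0.003,0],
  [0,0,-0.0035,0],
])

```text
t: 10.15
tcp_pos: [0.4823, 0.1438, 0.1029]
tool_rot: [-0.512, -0.485, 0.513, -0.489]
force: [1.1, -3.7, -3.4]
finger_gap: 0.268
```

Request:
play_rows([
  [0,0,-0.0005,0],
  [0,0,-0.001,0],
  [0,0,-0.001,0],
])

```text
t: 10.45
tcp_pos: [0.4823, 0.1438, 0.1029]
tool_rot: [-0.512, -0.485, 0.513, -0.49]
force: [0.3, -6.3, -3.0]
finger_gap: 0.268
```

```bash
python3 chk.py 9|grep -v '^n'
```

```text
t 10.45 tcp [0.4823 0.1438 0.1029] xax [ 0.003 -0.006 -1.   ] yax [ 0.9987 -0.0504  0.0034] zax [-0.05  -0.999  0.006] q [ 0.07  0.57  1.85 -0.01  0.72  0.13] F [ 0.3 -6.3 -3. ] gap 0.268
axis dir world [ 0.0399  0.8816 -0.4704] tip [0.4859 0.2222 0.1163] shank pt(46 behind tip) [0.4841 0.1816 0.1379] head pt [0.4827 0.1517 0.1539]
tip rel hole: along 0.0457 right 0.0 up 0.001 ang lateral/up deg -0.11 -26.95
```

Contact: −6 N along y, tip at +45.7 mm against a nominal 46, so the pin is home. Releasing gently.

Request:
play_rows([
  [0,0,0,0],
  [0,0,0,0],
  [0,0,0,0],
  [0,0,0,0],
  [0,0,0,0],
  [0,0,0,0],
], claw=60)

```text
t: 11.15
tcp_pos: [0.4823, 0.1439, 0.103]
tool_rot: [-0.512, -0.485, 0.513, -0.49]
force: [-0.3, 0.1, 0.2]
finger_gap: 0.601
```

```bash
python3 chk.py 10|grep -v '^n'
```

```text
t 11.15 tcp [0.4823 0.1439 0.103 ] xax [ 0.003 -0.006 -1.   ] yax [ 0.9987 -0.0504  0.0036] zax [-0.05  -0.999  0.006] q [ 0.07  0.57  1.85 -0.01  0.72  0.13] F [-0.3  0.1  0.2] gap 0.601
axis dir world [ 0.0435  0.9033 -0.4267] tip [0.4859 0.2207 0.1196] shank pt(46 behind tip) [0.4839 0.1791 0.1393] head pt [0.4825 0.1484 0.1538]
tip rel hole: along 0.0441 right 0.0001 up 0.0043 ang lateral/up deg 0.03 -24.45
```

View pics/w10.png

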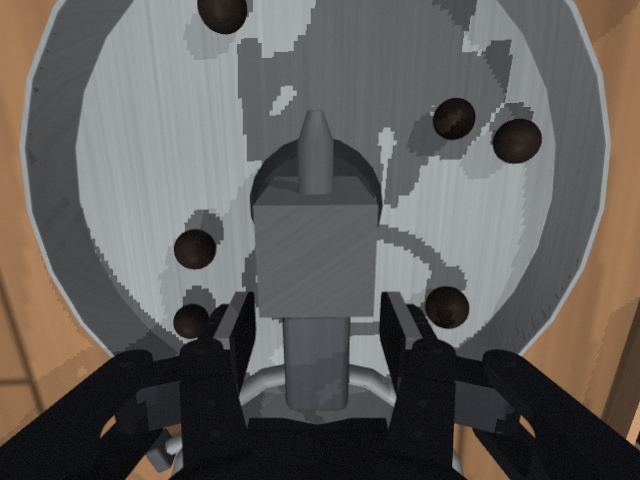

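View pics/s10c.png

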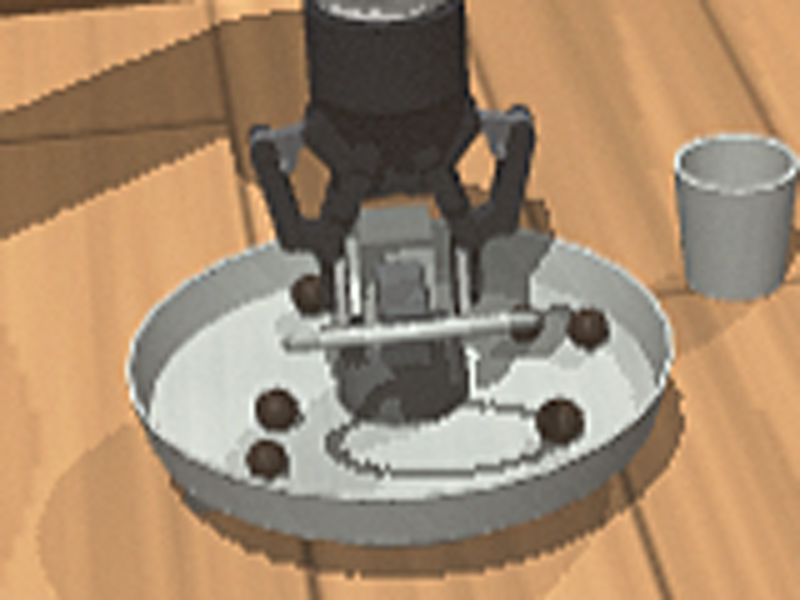

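The pin stayed home with a slight droop; the side crop shows the ring still leaning back. Withdrawing straight up.

Request:
play_rows([
  [-0.01,0,0.0005,0],
  [-0.025,0,0.0005,0],
  [-0.045,0,0.001,0],
  [-0.075,0,0.001,0],
  [-0.11,0,0.001,0],
  [-0.15,0,0.001,0],
  [-0.19,0,0.001,0],
  [-0.2,0,0.001,0],
  [-0.2,0,0.001,0],
])

```text
t: 12.15
tcp_pos: [0.4825, 0.1442, 0.3052]
tool_rot: [0.513, 0.484, -0.512, 0.491]
force: [0.5, -0.8, 0.6]
finger_gap: 0.597
```

```bash
cat > ring.py <<'E'
from h import *
import sys
tag=sys.argv[1]; st()
C=np.array([.4837,.1766,.1153]); a=np.array([.0475,.9989,0.]); b=np.array([a[1],-a[0],0])
for n in sys.argv[2:]:
    s=snap(n,n+tag); P=cloud(s).reshape(-1,3); Q=np.stack([(P-C)@a,(P-C)@b,P[:,2]],1)
    k=(Q[:,0]>-.2)&(Q[:,0]<.08)&(abs(Q[:,1])<.065)&(Q[:,2]>.085)&(Q[:,2]<.24)&~((abs(Q[:,0])<.022)&(abs(Q[:,1])<.022))&~((abs(Q[:,1])<.017)&(Q[:,0]>-.07)&(Q[:,0]<.05)&(Q[:,2]<.145))
    k&=~((abs(Q[:,0])<.03)&(abs(Q[:,1])<.03)&(Q[:,2]<.1))
    r=Q[k]; print(n,len(r),'along',np.percentile(r[:,0],[1,50,99]).round(3),'right',np.percentile(r[:,1],[1,50,99]).round(3),'z',np.percentile(r[:,2],[1,50,99]).round(3))
    c=np.median(r,0); 
    if len(r)>50:
        # ransac plane
        rng=np.random.default_rng(0);best=0
        for _ in range(400):
            x=r[rng.choice(len(r),3,replace=False)]; nn=np.cross(x[1]-x[0],x[2]-x[0]); l=np.linalg.norm(nn)
            if l<1e-4: continue
            nn/=l; i=abs((r-x[0])@nn)<.004
            if i.sum()>best: best=i.sum();bi=i
        q=r[bi];c=q.mean(0);nn=np.linalg.svd(q-c)[2][2]; nn*=np.sign(nn[2]) 
        far=q[np.argmax(np.hypot(q[:,0]+.056,q[:,2]-.113))]
        print('  inl',best,'normal',nn.round(3),'ring elev angle rad from plane',np.arctan2(nn[0],-nn[2]).round(3)%np.pi,'far',far.round(4))
    im=s['image']; u=proj(s,C)[0].astype(int)
    z=4; h,w=70,90
    x0=np.clip(u[0]-w,0,640-2*w);y0=np.clip(u[1]-h,0,480-2*h)
    cv2.imwrite(f'pics/{n}{tag}c.png',cv2.resize(im[y0:y0+2*h,x0:x0+2*w],None,fx=z,fy=z,interpolation=cv2.INTER_CUBIC))
E
python3 ring.py 11 side scene
```

```text
t 12.15 tcp [0.4825 0.1442 0.3052] xax [ 0.008 -0.006 -1.   ] yax [ 0.9987 -0.0504  0.0087] zax [-0.05  -0.999  0.005] q [ 0.07  0.27  1.64 -0.01  1.22  0.12] F [ 0.5 -0.8  0.6] gap 0.597
side 190 along [-0.161 -0.15  -0.07 ] right [-0.057 -0.003  0.059] z [0.121 0.163 0.171]
  inl 178 normal [ 0.465 -0.015  0.885] ring elev angle rad from plane 2.658 far [-0.164   0.0069  0.1695]
scene 368 along [-0.156 -0.11  -0.057] right [-0.057  0.011  0.059] z [0.114 0.144 0.171]
  inl 348 normal [ 0.488 -0.018  0.873] ring elev angle rad from plane 2.632 far [-0.1577  0.0057  0.1683]
```

View pics/side11c.png

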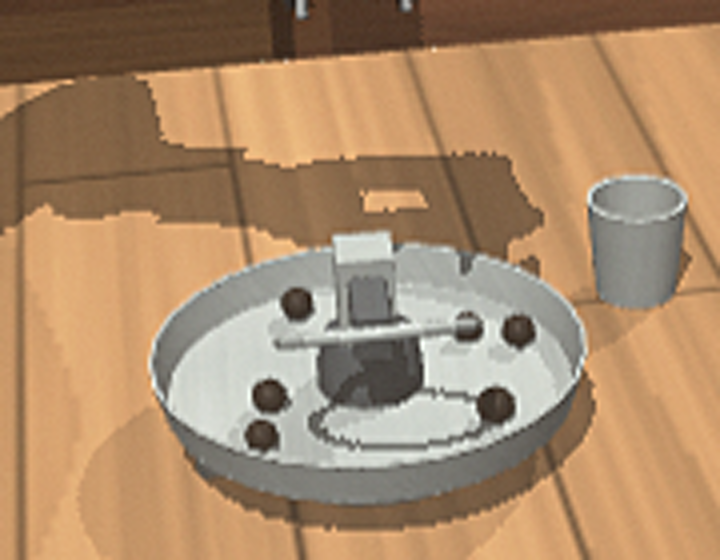

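View pics/scene11c.png

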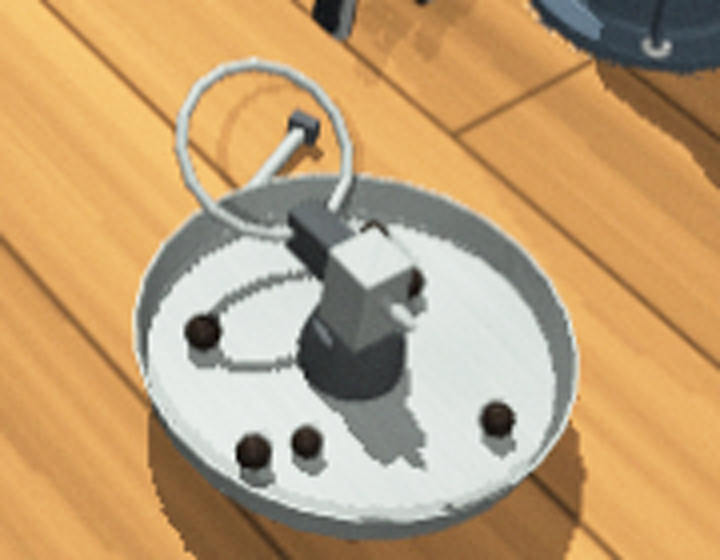

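Both cameras give a ring elevation of about 2.65 rad in the world frame, negligible roll, and the far point 160 mm before the spindle centre at z≈0.169. The pin is seated with a slight droop. I'll shut the fingers and go behind the ring's far point.

Request:
play_rows([
  [0,0,0.03,0],
  [0,0,0.06,0],
  [0,0,0.09,0],
  [0,0,0.12,0],
  [0,0,0.15,0],
  [0,0,0.168,0],
  [0.04,-0.001,0.168,0],
  [0.08,-0.001,0.168,0],
  [0.115,-0.001,0.168,0],
  [0.14,-0.001,0.168,0],
  [0.153,-0.001,0.168,0],
  [0.153,-0.001,0.168,0],
  [0.153,-0.001,0.168,0],
], claw=0)

```text
t: 13.55
tcp_pos: [0.4702, -0.0245, 0.149]
tool_rot: [-0.511, -0.486, 0.514, -0.488]
force: [-0.4, 0.7, 0.3]
finger_gap: -0.004
```

Run:
```python
from h import *
m,R=st(); s=snap('side','side12'); snap('wrist','w12')
C=np.array([.4837,.1766,.1153]); a=np.array([.0475,.9989,0.]);b=np.array([a[1],-a[0],0])
print('tcp along,right',((m['tcp_pos']-C)@a).round(4),((m['tcp_pos']-C)@b).round(4))
cv2.imwrite('pics/side12c.png',cv2.resize(s['image'][130:280,190:350],None,fx=4,fy=4,interpolation=cv2.INTER_CUBIC))
```

```text
t 13.55 tcp [ 0.4702 -0.0245  0.149 ] xax [-0.002 -0.005 -1.   ] yax [ 0.9987 -0.0507 -0.0019] zax [-0.051 -0.999  0.005] q [-0.29  0.46  1.89 -0.01  0.79 -0.23] F [-0.4  0.7  0.3] gap -0.004
tcp along,right -0.2015 -0.0039
```

View pics/side12c.png

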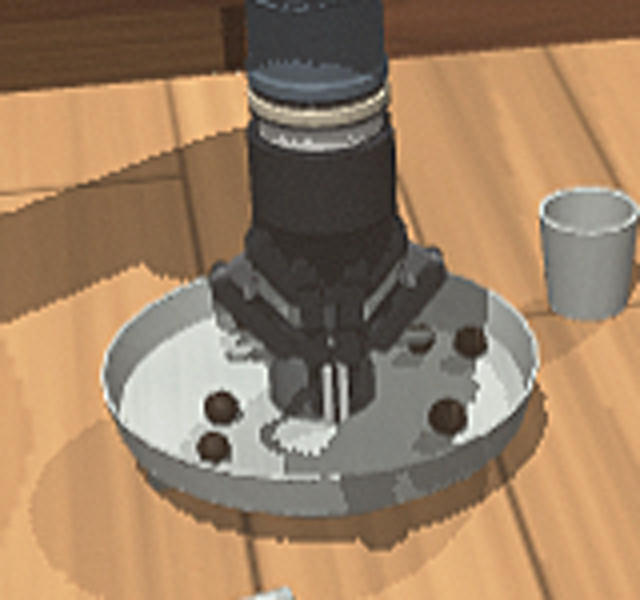

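View pics/w12.png

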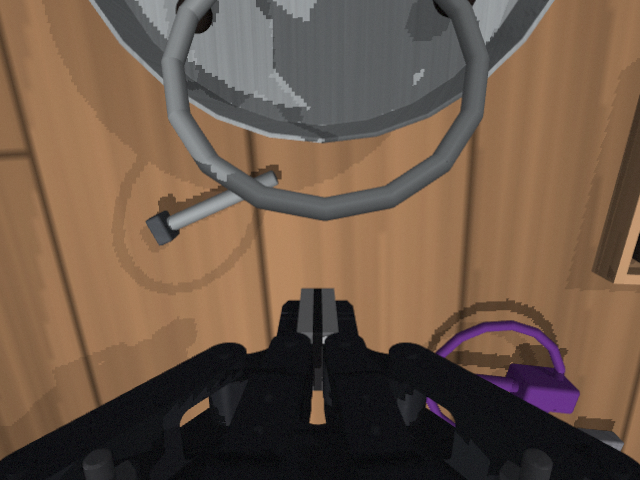

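Ring far point is at (325,210) and the shut fingers at (318,310), about 4 mm off centre, which I'll correct. Now pushing the ring up along its arc.

Request:
play_rows([
  [0,0.004,-0.015,0],
  [0,0.004,-0.025,0],
  [0,0.004,-0.032,0],
  [-0.008,0.004,-0.037,0],
  [-0.016,0.004,-0.0425,0],
  [-0.023,0.004,-0.0485,0],
  [-0.031,0.004,-0.057,0],
  [-0.038,0.004,-0.066,0],
  [-0.044,0.004,-0.075,0],
  [-0.049,0.004,-0.085,0],
  [-0.053,0.004,-0.095,0],
  [-0.057,0.004,-0.1066,0],
  [-0.057,0.004,-0.1066,0],
])

```text
t: 14.95
tcp_pos: [0.4806, 0.0836, 0.2068]
tool_rot: [-0.511, -0.486, 0.513, -0.489]
force: [-0.1, 0.1, -0.6]
finger_gap: -0.003
```

```bash
python3 ring.py 13 side wrist scene
```

```text
t 14.95 tcp [0.4806 0.0836 0.2068] xax [ 0.002 -0.005 -1.   ] yax [ 0.9988 -0.0487  0.0019] zax [-0.049 -0.999  0.005] q [-0.05  0.38  1.8  -0.01  0.96 -0.  ] F [-0.1  0.1 -0.6] gap -0.003
side 499 along [-0.108 -0.075 -0.057] right [-0.058  0.001  0.058] z [0.115 0.2   0.239]
  inl 309 normal [ 0.984 -0.008  0.178] ring elev angle rad from plane 1.75 far [-0.0841 -0.0178  0.2258]
wrist 10925 along [-0.088 -0.074 -0.056] right [-0.057  0.     0.055] z [0.118 0.217 0.238]
  inl 8859 normal [ 0.982 -0.001  0.189] ring elev angle rad from plane 1.761 far [-0.0834  0.0029  0.24  ]
scene 445 along [-0.097 -0.07  -0.054] right [-0.057  0.01   0.058] z [0.117 0.199 0.239]
  inl 337 normal [0.984 0.008 0.18 ] ring elev angle rad from plane 1.752 far [-0.0821  0.0053  0.2377]
```

View pics/side13c.png

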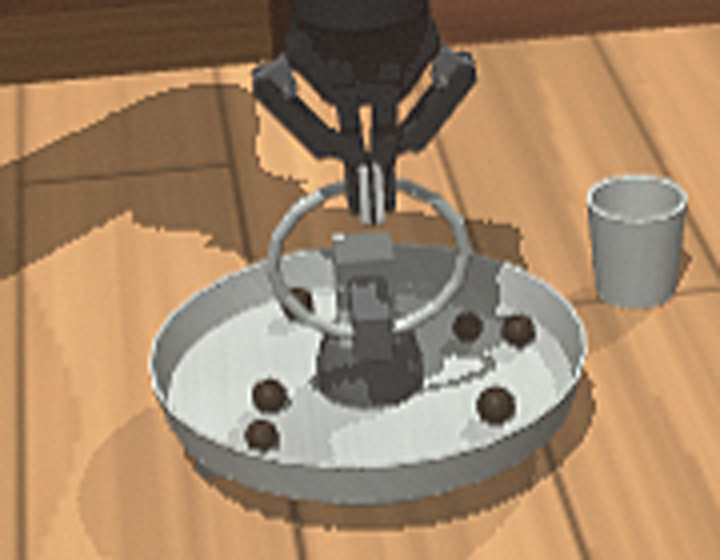

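View pics/scene13c.png

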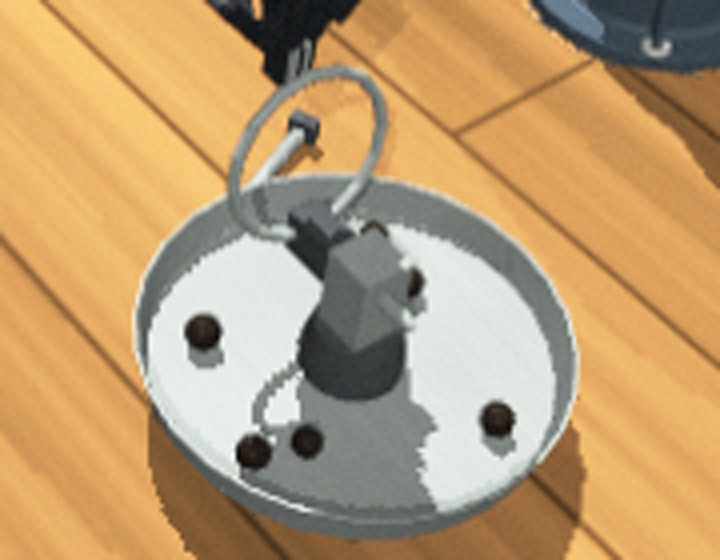

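View pics/wrist13.png

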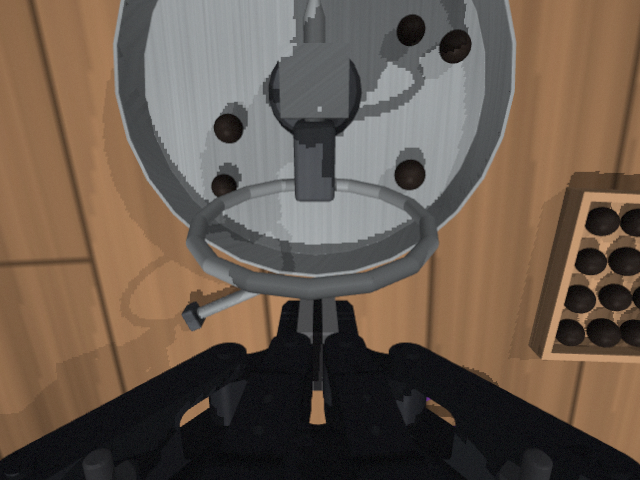

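The ring is at about 1.75 rad as planned, with the pin still in place. Continuing over the top to about 0.7 rad.

Request:
play_rows([
  [-0.002,0,-0.012,0],
  [-0.002,0,-0.024,0],
  [-0.001,0,-0.035,0],
  [0,0,-0.0456,0],
  [0.003,0,-0.056,0],
  [0.0056,0,-0.065,0],
  [0.009,0,-0.073,0],
  [0.013,0,-0.081,0],
  [0.018,0,-0.088,0],
  [0.0228,0,-0.095,0],
  [0.03,0,-0.1035,0],
  [0.036,0,-0.111,0],
  [0.036,0,-0.111,0],
])

```text
t: 16.4
tcp_pos: [0.4851, 0.1933, 0.1683]
tool_rot: [-0.51, -0.486, 0.514, -0.489]
force: [0.3, -1.7, -0.9]
finger_gap: 0.001
```

```bash
python3 ring.py 14 side wrist scene
```

```text
t 16.4 tcp [0.4851 0.1933 0.1683] xax [-0.002 -0.007 -1.   ] yax [ 0.9988 -0.0491 -0.0016] zax [-0.049 -0.999  0.007] q [ 0.17  0.48  1.75 -0.01  0.91  0.22] F [ 0.3 -1.7 -0.9] gap 0.001
side 527 along [-0.059  0.003  0.03 ] right [-0.058  0.017  0.059] z [0.113 0.168 0.239]
  inl 299 normal [-0.615  0.007  0.789] ring elev angle rad from plane 0.662592653589793 far [ 0.0331 -0.0149  0.1843]
wrist 30192 along [-0.012  0.027  0.034] right [-0.053  0.001  0.052] z [0.152 0.224 0.24 ]
  inl 18358 normal [0.999 0.003 0.043] ring elev angle rad from plane 1.614 far [ 0.0285 -0.0409  0.24  ]
scene 499 along [-0.052  0.026  0.035] right [-0.052  0.009  0.059] z [0.117 0.187 0.239]
  inl 282 normal [-0.999 -0.01   0.049] ring elev angle rad from plane 1.521592653589793 far [0.0326 0.0129 0.24  ]
```

View pics/side14c.png

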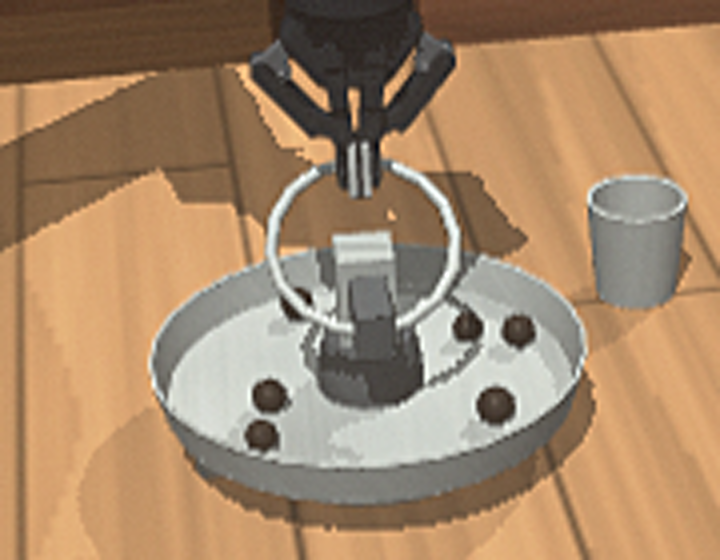

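View pics/scene14c.png

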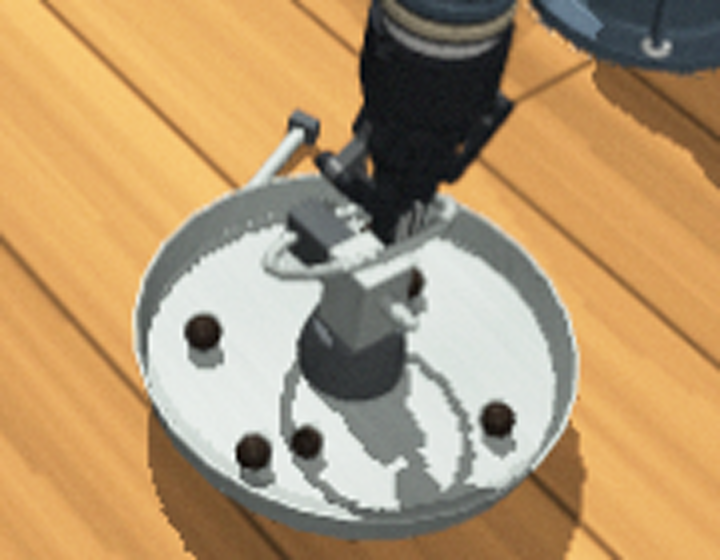

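View pics/wrist14.png

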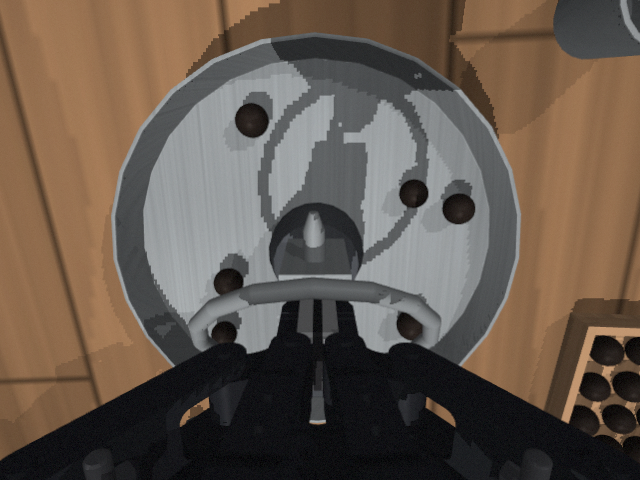

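The ring is at about 0.66 rad, leaning forward over the spindle, with the pin tip visible at (314,225). I'll back off, rise over the wire, then press it down from above.

Request:
play_rows([
  [0,0,0.006,0],
  [-0.02,0,0.008,0],
  [-0.045,0,0.008,0],
  [-0.05,0,-0.005,0],
  [-0.05,0,-0.025,0],
  [-0.04,0,-0.028,0],
  [-0.025,0,-0.029,0],
  [-0.015,0,-0.03,0],
  [-0.007,0,-0.032,0],
  [0.0,0,-0.034,0],
  [0.007,0,-0.037,0],
  [0.014,0,-0.04,0],
  [0.021,0,-0.042,0],
  [0.021,0,-0.042,0],
])

```text
t: 17.95
tcp_pos: [0.4891, 0.2375, 0.148]
tool_rot: [0.513, 0.486, -0.512, 0.488]
force: [0.1, 9.9, 2.4]
finger_gap: 0.004
```

```bash
python3 ring.py 15 side wrist scene
```

```text
t 17.95 tcp [0.4891 0.2375 0.148 ] xax [ 0.003 -0.001 -1.   ] yax [ 0.9987 -0.0516  0.0032] zax [-0.052 -0.999  0.001] q [ 0.25  0.53  1.72 -0.    0.89  0.3 ] F [0.1 9.9 2.4] gap 0.004
side 1110 along [-0.071  0.047  0.071] right [-0.057  0.003  0.059] z [0.112 0.196 0.24 ]
  inl 440 normal [0.997 0.022 0.07 ] ring elev angle rad from plane 1.641 far [ 0.0493 -0.0254  0.2399]
wrist 61320 along [0.046 0.072 0.078] right [-0.054  0.002  0.058] z [0.153 0.222 0.239]Traceback (most recent call last):
  File "ring.py", line 19, in <module>
    q=r[bi];c=q.mean(0);nn=np.linalg.svd(q-c)[2][2]; nn*=np.sign(nn[2])
                           ~~~~~~~~~~~~~^^^^^
    u, s, vh = gufunc(a, signature=signature)
               ~~~~~~^^^^^^^^^^^^^^^^^^^^^^^^
numpy._core._exceptions._ArrayMemoryError: Unable to allocate 13.4 GiB for an array with shape (42404, 42404) and data type float64
```

View pics/side15c.png

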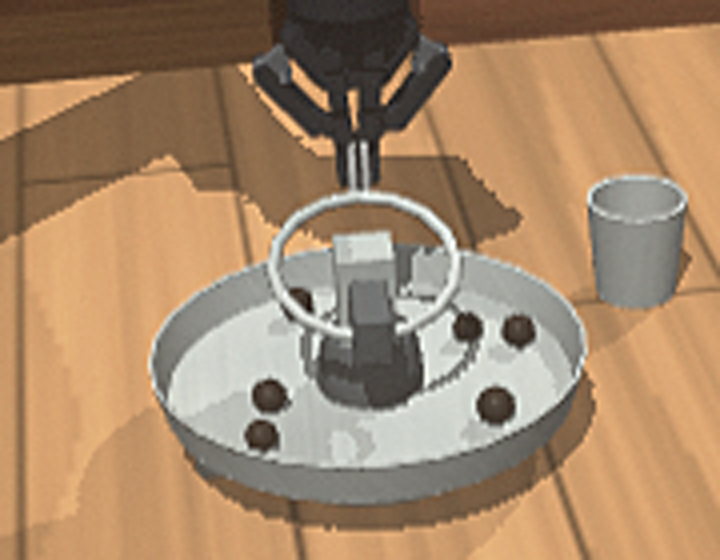

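The tool reads +9.9 N in y: the fingertip slid past the wire to its front side and is pressing it back. Lifting clear at once, slightly forward, then checking the pin.

Request:
play_rows([
  [0,0,-0.003,0],
  [-0.005,0,-0.006,0],
  [-0.02,0,-0.006,0],
  [-0.05,0,-0.006,0],
  [-0.08,0,-0.006,0],
  [-0.11,0,-0.006,0],
  [-0.11,0,-0.006,0],
])

```text
t: 18.75
tcp_pos: [0.4918, 0.2437, 0.2625]
tool_rot: [0.516, 0.484, -0.509, 0.49]
force: [1.1, 0.1, -0.1]
finger_gap: -0.003
```

```bash
sed -i 's/np.linalg.svd(q-c)\[2\]\[2\]/np.linalg.svd(np.cov((q-c).T))[2][2]/; s/<.24)&~/<.21)\&~/' ring.py; python3 ring.py 16 side wrist scene
python3 - <<'E'
import cv2,numpy as np
a=cv2.imread('pics/wrist16.png'); cv2.imwrite('pics/w16.png',a)
E
```

```text
t 18.75 tcp [0.4918 0.2437 0.2625] xax [ 0.012  0.001 -1.   ] yax [ 0.9986 -0.0519  0.0122] zax [-0.052 -0.999 -0.001] q [ 0.26  0.38  1.6  -0.    1.15  0.31] F [ 1.1  0.1 -0.1] gap -0.003
side 369 along [-0.072 -0.004  0.049] right [-0.057  0.002  0.059] z [0.108 0.135 0.155]
  inl 312 normal [-0.345  0.029  0.938] ring elev angle rad from plane 0.35259265358979297 far [ 0.0504 -0.0055  0.1527]
wrist 2875 along [-0.041  0.027  0.05 ] right [-0.058 -0.002  0.058] z [0.12  0.146 0.155]
  inl 2869 normal [-0.35   0.029  0.936] ring elev angle rad from plane 0.3575926535897933 far [0.0508 0.0006 0.1527]
scene 355 along [-0.057  0.01   0.05 ] right [-0.057  0.007  0.06 ] z [0.114 0.139 0.156]
  inl 331 normal [-0.351  0.029  0.936] ring elev angle rad from plane 0.3595926535897931 far [ 0.0491 -0.0018  0.1567]
```

View pics/wrist16.png

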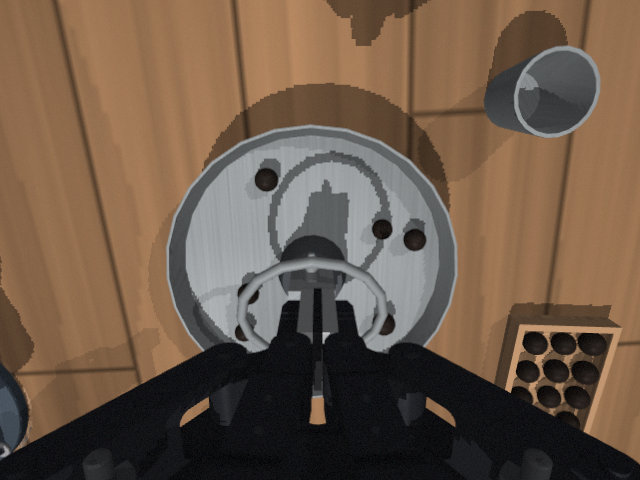

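View pics/scene16c.png

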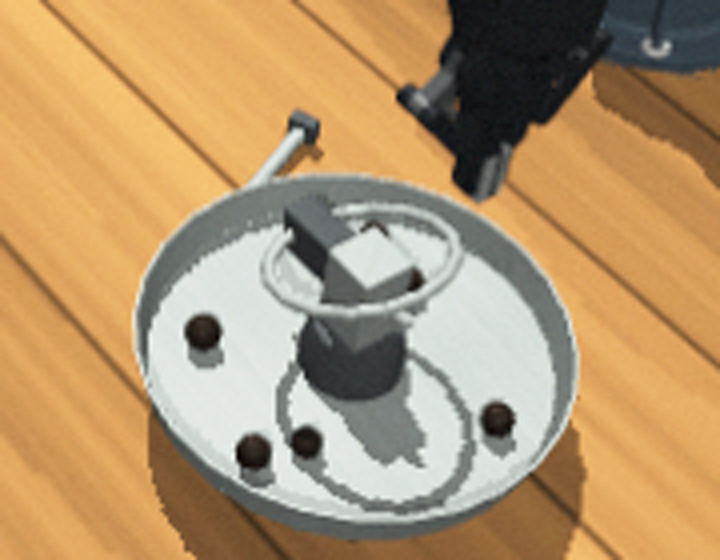

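View pics/side16c.png

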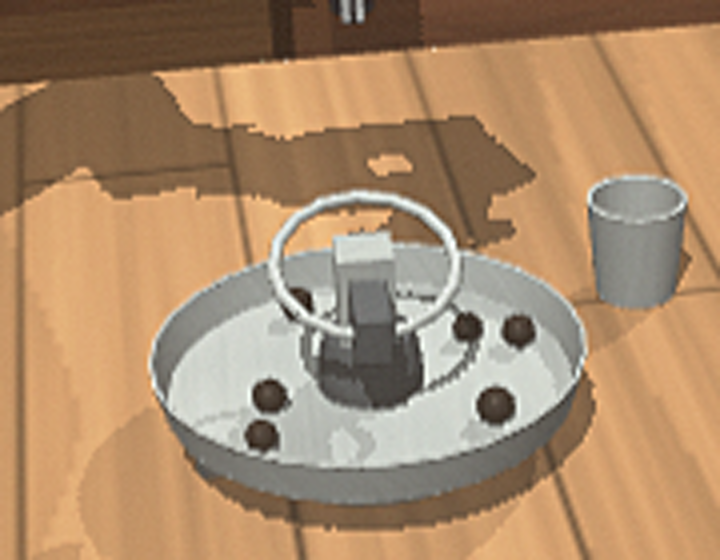

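```bash
cat > pinpos.py <<'E'
from h import *
import sys
C=np.array([.4837,.1766,.1153]); a=np.array([.0475,.9989,0.]); b=np.array([a[1],-a[0],0])
for t in sys.argv[1:]:
    P=cloud(load(t)).reshape(-1,3); Q=np.stack([(P-C)@a,(P-C)@b,P[:,2]],1)
    h=Q[(abs(Q[:,1])<.010)&(Q[:,0]<-.022)&(Q[:,0]>-.08)&(Q[:,2]>.122)&(Q[:,2]<.138)]
    s=Q[(abs(Q[:,1])<.008)&(Q[:,0]>.021)&(Q[:,0]<.06)&(Q[:,2]>.105)&(Q[:,2]<.13)]
    o=t
    if len(h)>20: k=(h[:,0]<-.025)&(h[:,0]>-.055); sl=np.polyfit(h[k,0],h[k,2],1); o+=f' headtop n{len(h)} back {np.percentile(h[:,0],2):.4f} z@-.04 {np.polyval(sl,-.04):.4f} slope {sl[0]:.3f}'
    if len(s)>8: sl=np.polyfit(s[:,0],s[:,2],1); o+=f' tip n{len(s)} {np.percentile(s[:,0],98):.4f} z@.03 {np.polyval(sl,.03):.4f} slope {sl[0]:.3f}'
    print(o)
E
python3 pinpos.py scene11 side11 scene13 wrist13 side14 side16 scene16 wrist16
```

```text
scene11 headtop n95 back -0.0640 z@-.04 0.1290 slope 0.054 tip n47 0.0449 z@.03 0.1208 slope 0.002
side11 headtop n96 back -0.0683 z@-.04 0.1287 slope 0.069
scene13 headtop n101 back -0.0624 z@-.04 0.1293 slope 0.083 tip n45 0.0447 z@.03 0.1207 slope -0.070
wrist13 headtop n2587 back -0.0643 z@-.04 0.1292 slope 0.084 tip n832 0.0413 z@.03 0.1220 slope -0.012
side14 headtop n94 back -0.0674 z@-.04 0.1291 slope 0.101
side16 headtop n99 back -0.0729 z@-.04 0.1290 slope 0.085
scene16 headtop n107 back -0.0684 z@-.04 0.1290 slope 0.031 tip n22 0.0420 z@.03 0.1215 slope -0.175
wrist16 tip n182 0.0416 z@.03 0.1213 slope -0.121
```

Run:
```python
from h import *
C=np.array([.4837,.1766,.1153])
o=[]
for t in ['scene11','scene16']:
    s=load(t);u=proj(s,C)[0].astype(int)
    o.append(cv2.resize(s['image'][u[1]-35:u[1]+25,u[0]-35:u[0]+30],None,fx=6,fy=6,interpolation=cv2.INTER_CUBIC))
cv2.imwrite('pics/cmp16.png',np.hstack(o))
```

```text
(no output)
```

View pics/cmp16.png

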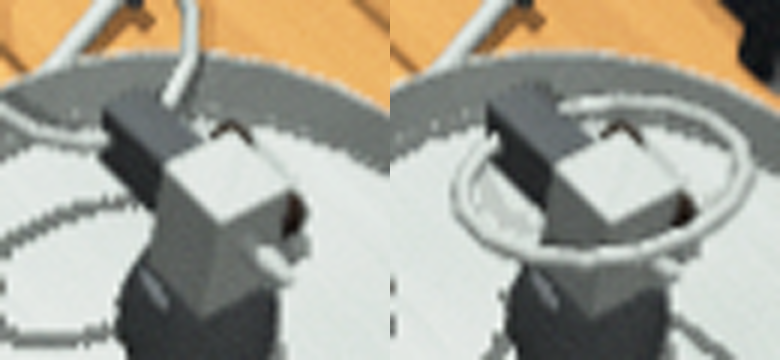

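The scene comparison shows the side slip pulled the pin out about 4–5 mm (head rear at −64 mm before, −68 mm now). I'll go behind the head with the shut fingers and push it home again before finishing the ring.

Request:
play_rows([
  [0,-0.002,0.03,0],
  [0,-0.004,0.06,0],
  [0,-0.005,0.09,0],
  [0,-0.005,0.12,0],
  [0,-0.005,0.15,0],
  [0,-0.005,0.164,0],
  [0.03,-0.005,0.164,0],
  [0.06,-0.005,0.164,0],
  [0.09,-0.005,0.164,0],
  [0.09,-0.005,0.164,0],
  [0.09,-0.005,0.164,0],
])

```text
t: 20.0
tcp_pos: [0.4746, 0.0796, 0.1672]
tool_rot: [-0.512, -0.487, 0.513, -0.487]
force: [0.2, 0.3, 0.4]
finger_gap: -0.001
```

```bash
cat >> h.py <<'E'
C=np.array([.4837,.1766,.1153]); a=np.array([.0475,.9989,0.]); b=np.array([a[1],-a[0],0])
def rel():
    m,R=st(); d=m['tcp_pos']-C; print('tcp along',(d@a).round(4),'right',(d@b).round(4),'z',m['tcp_pos'][2].round(4)); return m,R
E
python3 -c "
from h import *
rel(); snap('wrist','wrist17')"; python3 pinpos.py wrist17
```

```text
t 20.0 tcp [0.4746 0.0796 0.1672] xax [-0.001 -0.001 -1.   ] yax [ 9.987e-01 -5.190e-02 -6.000e-04] zax [-0.052 -0.999  0.001] q [-0.07  0.44  1.85 -0.    0.85 -0.01] F [0.2 0.3 0.4] gap -0.001
tcp along -0.0974 right -0.0045 z 0.1672
wrist17 headtop n3925 back -0.0675 z@-.04 0.1292 slope 0.078 tip n365 0.0282 z@.03 0.1209 slope -0.164
```

View pics/wrist17.png

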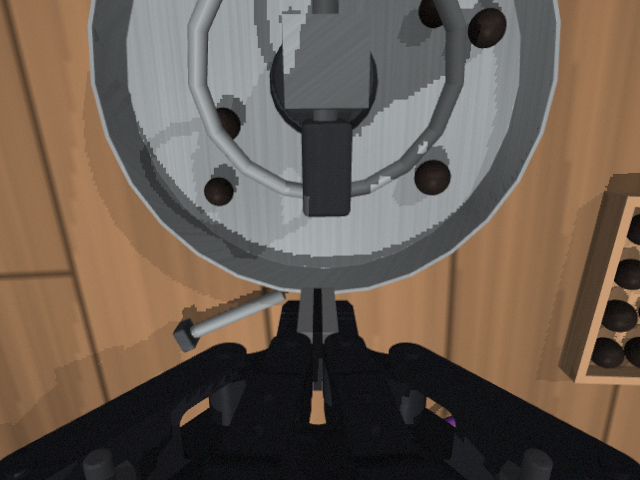

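The wrist view shows the gap: head front at row 120, spindle edge at row 108. Descending behind the head and pushing it home.

Request:
play_rows([
  [0.02,0.0045,0,0],
  [0.04,0.0045,0,0],
  [0.06,0.0045,0,0],
  [0.06,0.0045,0,0],
  [0.06,0.0045,-0.008,0],
  [0.06,0.0045,-0.014,0],
  [0.06,0.0045,-0.018,0],
  [0.06,0.0045,-0.02,0],
  [0.06,0.0045,-0.022,0],
  [0.06,0.0045,-0.022,0],
])

```text
t: 21.05
tcp_pos: [0.4825, 0.1001, 0.1094]
tool_rot: [0.513, 0.485, -0.512, 0.49]
force: [-0.3, -7.4, 3.8]
finger_gap: 0.003
```

```bash
python3 -c "
from h import *
rel(); snap('wrist','wrist18')"; python3 pinpos.py wrist18
```

```text
t 21.05 tcp [0.4825 0.1001 0.1094] xax [ 0.005 -0.004 -1.   ] yax [ 0.9988 -0.0497  0.0052] zax [-0.05  -0.999  0.004] q [-0.02  0.55  1.87 -0.01  0.71  0.03] F [-0.3 -7.4  3.8] gap 0.003
tcp along -0.0765 right 0.0024 z 0.1094
wrist18 headtop n7749 back -0.0702 z@-.04 0.1288 slope 0.083 tip n1536 0.0324 z@.03 0.1221 slope 0.021
```

View pics/wrist18.png

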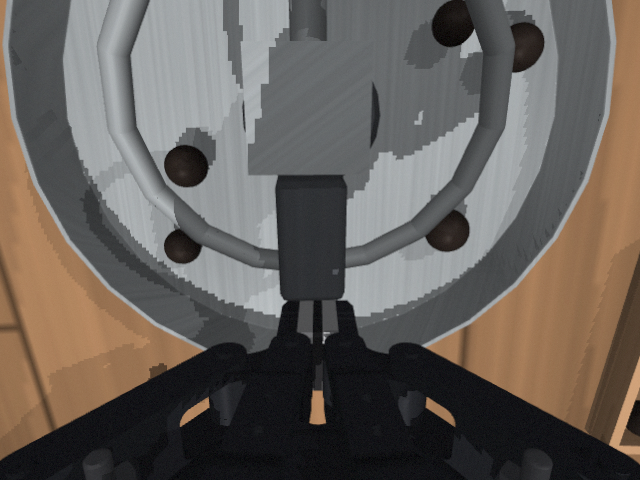

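Request:
play_rows([
  [0,0,-0.001,0],
  [0,0,-0.002,0],
  [0,0,-0.002,0],
  [0,0,-0.002,0],
])

```text
t: 21.5
tcp_pos: [0.483, 0.1007, 0.1102]
tool_rot: [-0.512, -0.485, 0.512, -0.491]
force: [-1.0, -8.9, 3.2]
finger_gap: 0.002
```

```bash
python3 -c "
from h import *
rel(); snap('wrist','wrist19'); snap('scene','scene19')"; python3 pinpos.py wrist19 scene19
```

```text
t 21.5 tcp [0.483  0.1007 0.1102] xax [ 0.006 -0.007 -1.   ] yax [ 0.9988 -0.0481  0.0064] zax [-0.048 -0.999  0.006] q [-0.02  0.55  1.87 -0.01  0.72  0.04] F [-1.  -8.9  3.2] gap 0.002
tcp along -0.0758 right 0.0029 z 0.1102
wrist19 headtop n7563 back -0.0695 z@-.04 0.1292 slope 0.069 tip n1658 0.0334 z@.03 0.1217 slope 0.020
scene19 headtop n118 back -0.0710 z@-.04 0.1297 slope 0.082 tip n27 0.0451 z@.03 0.1206 slope -0.099
```

The tip is back at +45.1 mm in the scene view (44.9 when first home), with firm contact. Backing off, lifting, and moving above the ring's far point.

Request:
play_rows([
  [0,0,0.008,0],
  [0,0,0.018,0],
  [-0.03,0,0.018,0],
  [-0.07,0,0.018,0],
  [-0.1,-0.001,0.0,0],
  [-0.1,-0.002,-0.03,0],
  [-0.1,-0.003,-0.06,0],
  [-0.1,-0.003,-0.09,0],
  [-0.1,-0.003,-0.115,0],
  [-0.1,-0.003,-0.127,0],
  [-0.1,-0.003,-0.127,0],
  [-0.1,-0.003,-0.127,0],
  [-0.1,-0.003,-0.127,0],
])

```text
t: 22.9
tcp_pos: [0.4854, 0.2273, 0.2092]
tool_rot: [-0.512, -0.484, 0.513, -0.491]
force: [0.2, 0.2, 0.4]
finger_gap: -0.004
```

```bash
python3 ring.py 20 side wrist scene; python3 pinpos.py side20 scene20;  python3 -c "
from h import *
rel()"
```

```text
t 22.9 tcp [0.4854 0.2273 0.2092] xax [ 0.005 -0.007 -1.   ] yax [ 0.9988 -0.0493  0.0057] zax [-0.049 -0.999  0.007] q [ 0.23  0.44  1.68 -0.01  1.02  0.29] F [0.2 0.2 0.4] gap -0.004
side 362 along [-0.059  0.003  0.052] right [-0.057  0.004  0.06 ] z [0.11  0.136 0.156]
  inl 312 normal [-0.342  0.047  0.938] ring elev angle rad from plane 0.3495926535897933 far [ 5.400e-02 -1.000e-04  1.533e-01]
wrist 3962 along [-0.029  0.036  0.053] right [-0.057  0.002  0.058] z [0.12  0.148 0.155]
  inl 3946 normal [-0.35   0.044  0.936] ring elev angle rad from plane 0.3585926535897932 far [ 0.0538 -0.0005  0.1536]
scene 324 along [-0.052  0.019  0.053] right [-0.054  0.019  0.06 ] z [0.114 0.139 0.157]
  inl 305 normal [-0.341  0.045  0.939] ring elev angle rad from plane 0.34859265358979297 far [0.0535 0.0018 0.1563]
side20 headtop n94 back -0.0683 z@-.04 0.1287 slope 0.033
scene20 headtop n100 back -0.0639 z@-.04 0.1295 slope 0.074 tip n27 0.0454 z@.03 0.1212 slope -0.072
t 23.05 tcp [0.4856 0.2275 0.2093] xax [ 0.006 -0.007 -1.   ] yax [ 0.9988 -0.0496  0.0062] zax [-0.05  -0.999  0.007] q [ 0.23  0.44  1.68 -0.01  1.02  0.29] F [ 0.2 -0.5 -0.3] gap -0.002
tcp along 0.0509 right -0.0005 z 0.2093
```

View pics/scene20c.png

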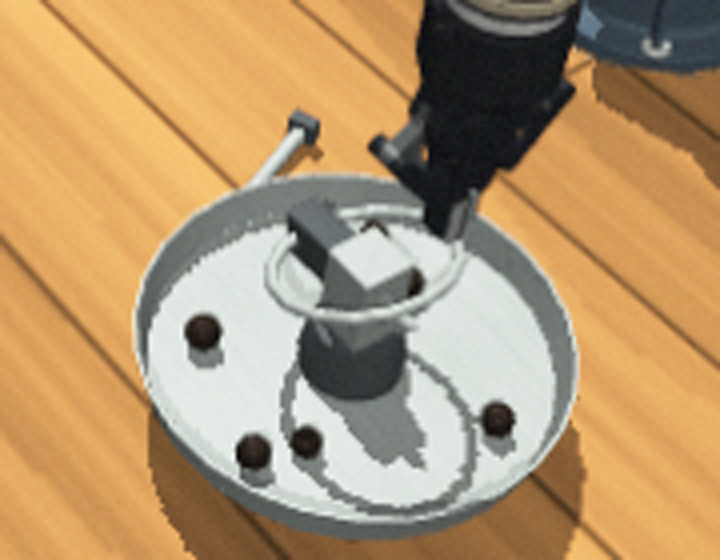

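View pics/wrist20.png

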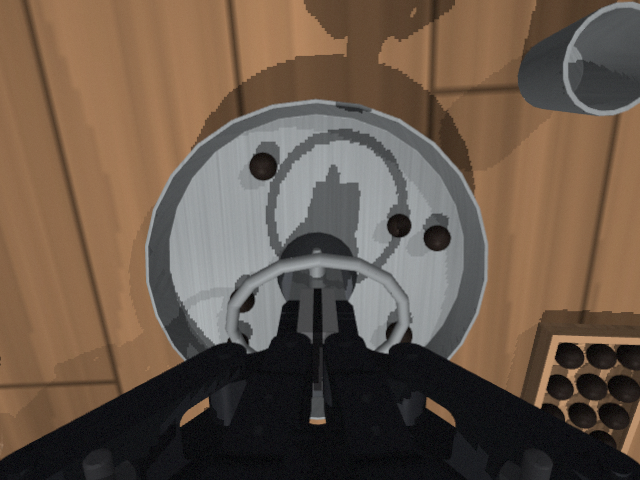

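Pin home again (tip +45.4, head rear −63.9), ring at about 0.35 rad. The fingertip is centred over the far wire (far centre ≈ +50 mm, TCP +51 mm). Pressing down in stages.

Request:
play_rows([
  [0.015,0,0,0],
  [0.03,0,0,0],
  [0.045,0,0,0],
  [0.052,0,0,0],
  [0.056,0,-0.001,0],
  [0.06,0,-0.002,0],
  [0.064,0,-0.003,0],
  [0.068,0,-0.004,0],
  [0.068,0,-0.004,0],
])

```text
t: 23.95
tcp_pos: [0.4861, 0.2311, 0.141]
tool_rot: [-0.512, -0.484, 0.512, -0.491]
force: [0.7, -0.9, -0.6]
finger_gap: -0.001
```

```bash
python3 -c "
from h import *
rel()";python3 ring.py 21 side scene; python3 pinpos.py side21 scene21
```

```text
t 23.95 tcp [0.4861 0.2311 0.141 ] xax [ 0.006 -0.007 -1.   ] yax [ 0.9988 -0.0494  0.0059] zax [-0.049 -0.999  0.007] q [ 0.24  0.54  1.74 -0.01  0.86  0.3 ] F [ 0.7 -0.9 -0.6] gap -0.001
tcp along 0.0546 right -0.0002 z 0.141
t 23.95 tcp [0.4861 0.2311 0.141 ] xax [ 0.006 -0.007 -1.   ] yax [ 0.9988 -0.0494  0.0059] zax [-0.049 -0.999  0.007] q [ 0.24  0.54  1.74 -0.01  0.86  0.3 ] F [ 0.7 -0.9 -0.6] gap -0.001
side 721 along [-0.056  0.042  0.066] right [-0.056  0.001  0.058] z [0.111 0.159 0.209]
  inl 310 normal [ 0.998 -0.033  0.053] ring elev angle rad from plane 1.624 far [0.047  0.0324 0.2096]
scene 511 along [-0.053  0.054  0.07 ] right [-0.043  0.013  0.06 ] z [0.113 0.154 0.209]
  inl 223 normal [-0.215  0.04   0.976] ring elev angle rad from plane 0.2165926535897933 far [0.0633 0.0041 0.1427]
side21 headtop n97 back -0.0671 z@-.04 0.1287 slope 0.084
scene21 headtop n98 back -0.0637 z@-.04 0.1292 slope 0.054 tip n36 0.0404 z@.03 0.1213 slope 0.196
```

View pics/scene21c.png

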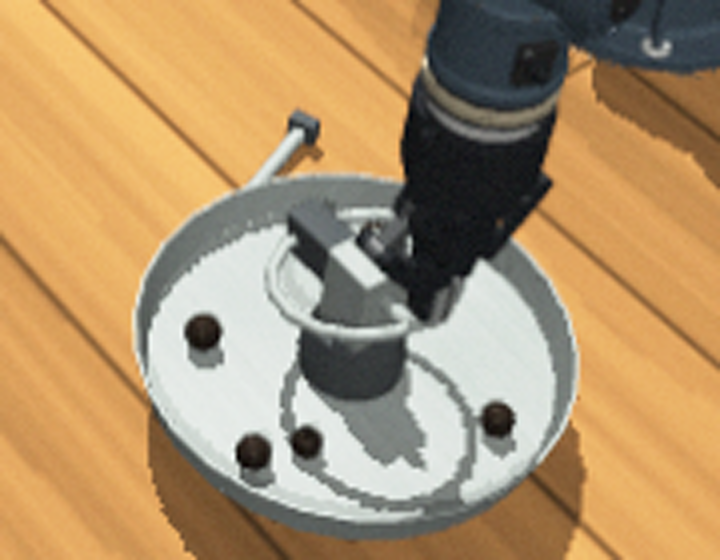

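The ring is down to about 0.22 rad and the pin hasn't moved. Pressing on to the stop.

Request:
play_rows([
  [0.004,0,-0.001,0],
  [0.008,0,-0.002,0],
  [0.012,0,-0.003,0],
  [0.015,0,-0.003,0],
  [0.017,0,-0.003,0],
  [0.017,0,-0.003,0],
])

```text
t: 24.65
tcp_pos: [0.4863, 0.2339, 0.1239]
tool_rot: [-0.512, -0.484, 0.513, -0.491]
force: [0.2, 0.7, -0.4]
finger_gap: 0.003
```

```bash
python3 -c "
from h import *
rel()";python3 ring.py 22 side scene; python3 pinpos.py side22 scene22
```

```text
t 24.65 tcp [0.4863 0.2339 0.1239] xax [ 0.005 -0.007 -1.   ] yax [ 0.9988 -0.0493  0.0055] zax [-0.049 -0.999  0.007] q [ 0.25  0.57  1.75 -0.01  0.82  0.3 ] F [ 0.2  0.7 -0.4] gap 0.003
tcp along 0.0573 right -0.0001 z 0.1239
t 24.65 tcp [0.4863 0.2339 0.1239] xax [ 0.005 -0.007 -1.   ] yax [ 0.9988 -0.0493  0.0055] zax [-0.049 -0.999  0.007] q [ 0.25  0.57  1.75 -0.01  0.82  0.3 ] F [ 0.2  0.7 -0.4] gap 0.003
side 853 along [-0.056  0.045  0.068] right [-0.056 -0.     0.057] z [0.11  0.173 0.209]
  inl 387 normal [0.994 0.023 0.11 ] ring elev angle rad from plane 1.681 far [ 0.0469 -0.0573  0.2085]
scene 650 along [-0.051  0.064  0.076] right [-0.048  0.013  0.059] z [0.111 0.153 0.209]
  inl 290 normal [-0.998 -0.002  0.068] ring elev angle rad from plane 1.502592653589793 far [ 0.0753 -0.0151  0.2089]
side22 headtop n97 back -0.0669 z@-.04 0.1294 slope 0.094 tip n11 0.0583 z@.03 0.1377 slope -0.603
scene22 headtop n102 back -0.0640 z@-.04 0.1294 slope 0.024 tip n31 0.0590 z@.03 0.1195 slope 0.071
```

View pics/scene22c.png

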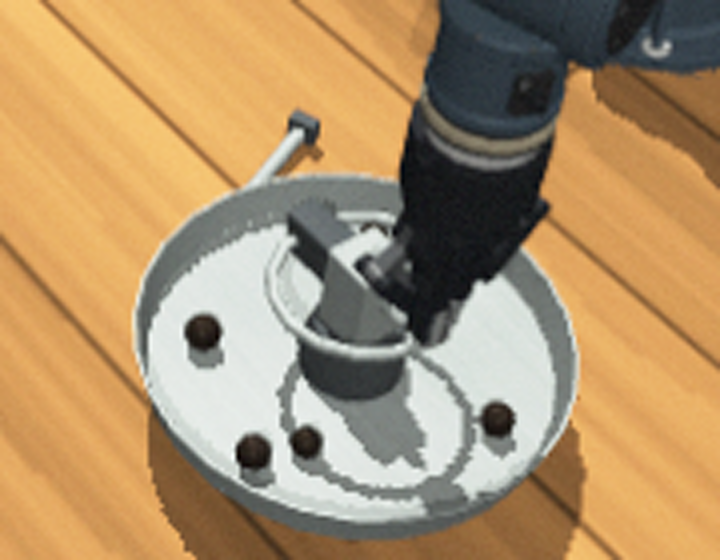

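Request:
play_rows([
  [0.002,0,0,0],
  [0.004,0,0,0],
  [0.006,0,0,0],
  [0.006,0,0,0],
])

```text
t: 25.15
tcp_pos: [0.4865, 0.234, 0.1182]
tool_rot: [-0.512, -0.484, 0.512, -0.491]
force: [0.9, 0.4, 0.7]
finger_gap: 0.003
```

Request:
play_rows([
  [0.002,0,0,0],
  [0.004,0,0,0],
  [0.004,0,0,0],
])

```text
t: 25.45
tcp_pos: [0.4873, 0.2343, 0.1154]
tool_rot: [0.513, 0.484, -0.512, 0.491]
force: [-1.9, 0.6, 10.3]
finger_gap: -0.002
```

```bash
python3 -c "
from h import *
rel()
for n in ['wrist','scene']: snap(n,n+'23')"; python3 pinpos.py scene23
```

```text
t 25.45 tcp [0.4873 0.2343 0.1154] xax [ 0.008 -0.006 -1.   ] yax [ 0.9987 -0.0495  0.008 ] zax [-0.05  -0.999  0.006] q [ 0.25  0.58  1.75 -0.01  0.8   0.3 ] F [-1.9  0.6 10.3] gap -0.002
tcp along 0.0578 right 0.0009 z 0.1154
scene23 headtop n107 back -0.0614 z@-.04 0.1332 slope -0.062 tip n14 0.0583 z@.03 0.1134 slope 0.083
```

View pics/wrist23.png

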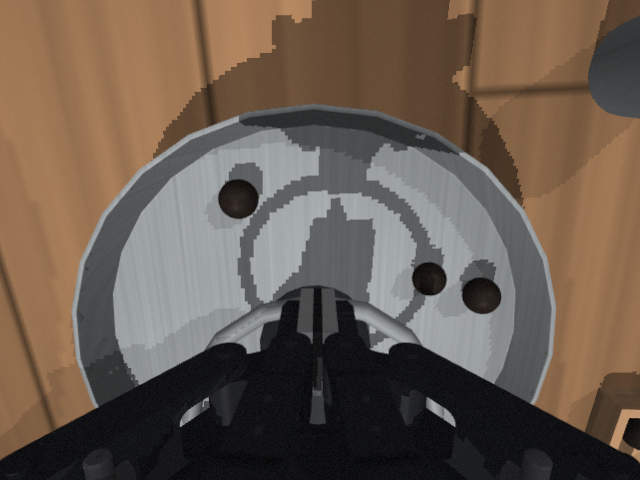

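10 N up: the ring is on its stop and the pin is levelled against the hole. Lifting off straight up and checking.

Request:
play_rows([
  [-0.005,0,0,0],
  [-0.02,0,0,0],
  [-0.05,0,0,0],
  [-0.09,0,0,0],
  [-0.13,0,0,0],
  [-0.17,0,0,0],
  [-0.2,0,0,0],
  [-0.2,0,0,0],
  [-0.2,0,0,0],
])

```text
t: 26.45
tcp_pos: [0.4854, 0.2353, 0.3155]
tool_rot: [0.513, 0.484, -0.512, 0.491]
force: [-0.3, 0.1, -1.8]
finger_gap: -0.001
```

```bash
python3 -c "
from h import *
rel()"; python3 ring.py 24 side scene wrist; python3 pinpos.py side24 scene24 wrist24
```

```text
t 26.45 tcp [0.4854 0.2353 0.3155] xax [ 0.008 -0.006 -1.   ] yax [ 0.9987 -0.0495  0.0085] zax [-0.05  -0.999  0.006] q [ 0.25  0.32  1.54 -0.01  1.28  0.3 ] F [-0.3  0.1 -1.8] gap -0.001
tcp along 0.0587 right -0.0011 z 0.3155
t 26.45 tcp [0.4854 0.2353 0.3155] xax [ 0.008 -0.006 -1.   ] yax [ 0.9987 -0.0495  0.0085] zax [-0.05  -0.999  0.006] q [ 0.25  0.32  1.54 -0.01  1.28  0.3 ] F [-0.3  0.1 -1.8] gap -0.001
side 286 along [-0.061 -0.002  0.058] right [-0.058 -0.004  0.058] z [0.108 0.117 0.125]
  inl 259 normal [-0.079  0.055  0.995] ring elev angle rad from plane 0.07859265358979295 far [ 0.0606 -0.0066  0.1188]
scene 384 along [-0.053  0.013  0.061] right [-0.058  0.006  0.059] z [0.11  0.119 0.126]
  inl 358 normal [-0.073  0.062  0.995] ring elev angle rad from plane 0.07259265358979317 far [0.0617 0.0048 0.1231]
wrist 2354 along [-0.042  0.024  0.06 ] right [-0.058 -0.001  0.058] z [0.111 0.12  0.125]
  inl 2352 normal [-0.075  0.061  0.995] ring elev angle rad from plane 0.07459265358979295 far [ 0.061  -0.0021  0.123 ]
side24 headtop n96 back -0.0673 z@-.04 0.1292 slope 0.088 tip n11 0.0565 z@.03 0.1261 slope -0.119
scene24 headtop n99 back -0.0637 z@-.04 0.1295 slope 0.070 tip n63 0.0592 z@.03 0.1206 slope 0.071
wrist24 tip n438 0.0597 z@.03 0.1214 slope 0.027
```

View pics/scene24c.png

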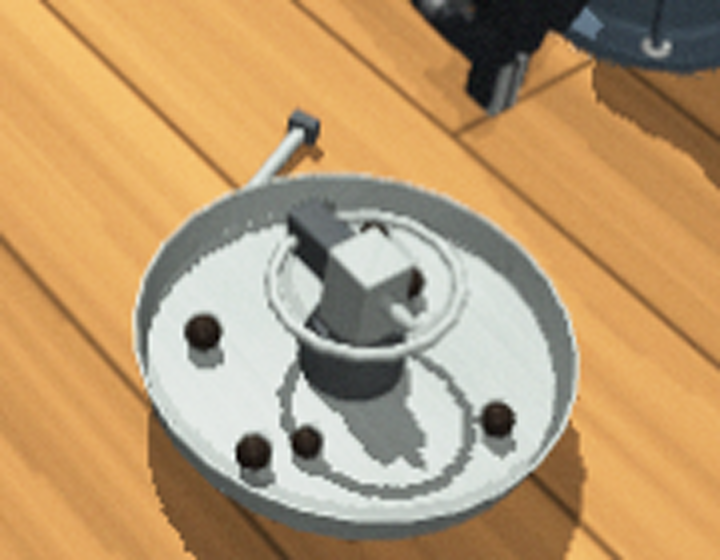

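View pics/side24c.png

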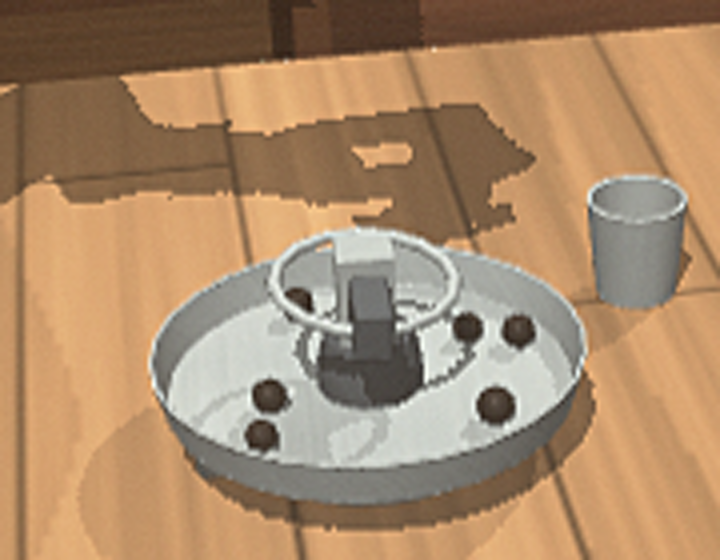

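All three cameras agree: ring elevation about 0.075 rad in the world frame, matching the pin's own droop, so the joint is about 0. Head rear is at −63.7 mm (nominal −64), ring far edge at +61 mm (nominal +62), and the gripper is about 190 mm clear. Handing in.

```bash
python3 -c "
from h import *
st(); print(manip.sign_off())"
```

```text
t 26.6 tcp [0.4846 0.2351 0.3135] xax [ 0.004 -0.007 -1.   ] yax [ 0.9988 -0.0496  0.0042] zax [-0.05  -0.999  0.007] q [ 0.25  0.32  1.54 -0.01  1.28  0.3 ] F [ 0.1 -0.8 -0.5] gap -0.001
the job is handed in; nothing more can be done
None
```

The linchpin is home in the spindle and its ring lies flat around it. I handed the job in at t≈26.6 s; no verdict was reported.

**What I did:** I gripped the grey linchpin by its dark steel head and pushed it through the cross hole from the −y side until the head met the spindle. I released it with the ring still leaning back, at about 2.55 rad on the joint. With the shut fingers I pushed the ring over the spindle and pressed it down to its stop, which I felt as about 10 N.

**What went wrong:** On the first press from above, the fingertip slipped to the front of the ring wire, with about 10 N sideways. That pulled the pin out by about 4–5 mm. I lifted off, pushed the head home again from behind, and only then finished the ring.

**Last checks, after lifting off:**

| Check | Measured | Expected |
|---|---|---|
| Ring tilt (side, scene and wrist cameras) | 0.073–0.079 rad | same as the pin's droop, so the joint is near 0 |
| Pin droop | 0.07–0.09 rad | below 0.15 rad |
| Head rear, scene camera | −63.7 mm | −64 mm |
| Head rear, side camera | −67.3 mm | about −68 mm, its own reading when the pin was first home |

- **Camera disagreement:** the side camera reads the head rear about 3–4 mm farther back than the scene camera, as it did when the pin was first home. I took this as calibration offset.
- **Pin tip:** its last clean reading was +45.4 mm (nominal 46), just before the final press. The final tip readings picked up the ring wire, so I ignored them.
- **Bystanders:** I felt no contact with the tray, cup, brush or plain pin, but I did not measure their positions at the end.
- **Robot:** the gripper ended about 190 mm above the parts, touching nothing.

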